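# Store the pressed tea bricks in the bamboo tier and close its front

## Robot

A 7-joint arm with a two-finger parallel gripper is mounted at the origin on the work surface. World frame = base frame: x ahead of the robot, y to its left, z up, the work surface at z = 0. Lengths are in m, angles in rad, forces in N, time in s.
With the tool pointing down it reaches from about 0.4 to 0.85 m from the base axis. Payload 10.4 kg.
Tool frame: the origin (TCP) lies midway between the tips of the shut fingers; the grasp point (between the pads) lies 19 mm behind it; z points along the fingers, y is the line along which they close (so a half turn about z gives the same grasp; the last joint's range is limited). The gripper opens to 85 mm and grips with 20 to 120 N. Pads are 22 mm wide; open, the fingers measure 114 mm over their backs; the gripper's body (76 mm by 85 mm) begins 54 mm behind the grasp point. The pads swing forward as they close: fully open they stand 13 mm farther back than shut.
Start: joints at [1.22, 0.332, -0.065, 1.46, 0.022, 1.35, -0.088], TCP at [0.201, -0.592, 0.231] pointing down, gripper open.
Joint ranges: [-2.6, 2.6], [-0.5, 2.12], [-1.47, 1.34], [0.16, 2.42], [-1.27, 4.41], [0.06, 2.06], [-2.6, 2.6]. Speed limits (rad/s): [2.22, 2.22, 2.79, 2.79, 3.14, 3.14, 3.14].

## Interface

Orientations are given as a rotation vector (axis times angle).
In Python, from plant import telemetry, imaging, order gives the robot as it stands.
- The arm moves only by the tool send_rows, never from a script. Its argument "plan" is a list of rows, each a list of 6 numbers: the shift along the tool's x, y, z as a fraction of full scale, then the turn, a rotation vector about the tool's x, y, z as a fraction of full scale. A call has 1 to 10 rows; each row shifts and turns the commanded pose from where the row before left it, along the tool's axes as they then stand; what a row does not reach is not made up. Full scale, the value 1, is 0.025 m for a shift and 1.5 rad for a turn. A row lasts 1/12 s, in which the tool goes at most 41.7 mm and 7.16 degrees, less where a joint would pass 70% of its speed; a pose out of reach is approached as far as the arm can. A call with a number of a shift or a turn outside -1 to 1 is refused whole. A call with a gripper value outside its range is refused whole. "gripper" is the opening, from 0 (shut) to 1 (fully open), set as the call begins (left out, the last holds). The fingers move at their own pace and stop on an object; "force" is the grip in N (left out, the last holds). Time passes only in rows, so rows that do not move let the fingers close. It gives the time, the measured TCP pose, the force, the opening and the grip force at its end, in the units of the state.
- telemetry.get_obs(): the state, without advancing time (a new reading comes with each control period).
- imaging.read_camera(name): name is "side" or "top"; returns the picture (400x640x3 uint8, blue, green, red); there is no depth.
- imaging.camera_model(name): a dict with "intrinsics" (3x3 intrinsics, pixels), "k1" (the pictures are not rectified: a ray, as slopes to the right and down, at radius r is drawn at 1 + k1 r^2 times it, then the intrinsics apply), "xyz" and "orientation" of the camera in the world. Camera axes: x right, y up, looking along -z (the intrinsics and any distortion apply to the point x, -y, -z); pixel columns grow to the right and rows downward; lengths in m; the calibration is good to about 2 mm. A picture is of the moment at which its call begins. camera_model takes no time and is no camera call.
- order.close_job(): hands the job in; it is judged then, once.
The state is a dict: "time_s": time; "joint_positions": joint angles; "joint_vel": joint speeds; "tau": joint torques, N m; "ee_pos": TCP position; "eef_rot": TCP orientation; "ft_force": force on the tool from outside, world axes, zero at the start; "torque": the same for the moment, N m; "finger_gap": finger opening in m; "finger_force": force on a finger pad.
Only numpy, scipy, OpenCV 4.12 (cv2) and the standard library are available. Lean on these libraries where they do the work, as an engineer would, in place of code of your own. Each camera call takes 0.05 s, during which the arm holds its last target. There are 200 camera calls.

## Task

Slide the spatula under every tea brick on the bamboo tray to lift it off, and set it flat on the rails inside the open storage tier; do not touch the bricks with the gripper. Only when all are in, close the tier: draw the front panel up out of its slotted holder and slide it down, fully home, into the grooves at the tier's front. The spatula must end up back on its cork mat, standing flat with its middle near the mat's centre. Leave the bowl, cup, frog and jar where they stand.

Things in the scene. Friction and masses are not known exactly. Their poses are not given: they have to be found in the camera images.
- tray: Bamboo rack the bricks start on, fixed. Front open; back (from x=63 mm) and side walls 30 mm tall. Origin: centre of underside; x from open front to back, z up. 4 mm floor; rails along x (x -60 to 60 mm), tops 24 mm above the underside, form three lanes centred on y=-84, 0, 84 mm: each a channel 54 mm wide, 20 mm deep, bridged by a brick.
- tier: Open-topped bamboo storage tier, fixed. Same origin, axes, floor, rails, lanes (y=-84, 0, 84 mm) and back wall (x=63 mm) as the tray, but walls 50 mm tall, side walls' inner faces at y=+-130 mm, and two grooved posts (50 mm tall) at the front corners for the panel. Between the posts the front is open down to the 4 mm floor.
- groove (a point): Foot of the tier's front groove, midway between the posts, 4 mm above the tier's underside, at tier x=-70.5 mm: the panel's origin sits here when fully home. Axes as the tier. Grooves are vertical, 46 mm deep from the post tops, 13 mm wide along x, 275 mm from end to end along y; the posts overlap the panel's ends by about 10 mm.
- panel: Loose bamboo front panel, 10 mm thick (x), 270 mm wide (y), 50 mm tall, with a finger tab 60 mm wide and 10 mm thick on its top middle reaching 80 mm above the underside. Lowest 8 mm thinned to 6 by 264 mm. Origin: centre of underside, z up. Same both ways round. 150 g. Starts upright in the holder, leaning up to 0.15 rad in its slot.
- holder: Dark wooden slotted holder, 50 mm (x) by 290 mm (y), 36 mm tall, slot along its y, 11.6 mm wide, open above, its bottom 6 mm up; the panel stands 30 mm deep in it. Origin: centre of its underside. Fixed.
- spatula: Spatula, loose, 180 g: steel plate 4 mm thick, underside z=0; shank 30 mm wide from x=-16 to 35 mm, blade 40 mm wide from x=35 to 120 mm; upright wooden handle 26 mm (x) by 14 mm (y) at the origin, up to z=100 mm. Origin: underside below the handle; x to the blade tip, z up. It stands by itself flat on its plate. Grip the handle from above across the 14 mm.
- spatula_mid (a point): Middle of the spatula's underside, 50 mm ahead of the handle.
- mat: Thin cork mat for the spatula, 190 mm (x) by 85 mm (y), lying flush with the table: what stands on it stands at z = 0. Origin: centre. Fixed.
- bowl: White bowl, 84 mm wide, 45 mm tall, origin under its centre. Bystander, leave alone.
- cup: Glazed brown cup, 72 mm wide, 62 mm tall, origin under its centre. Bystander, leave alone.
- frog: Ceramic pet frog, 70 mm long, 65 mm tall, origin under its centre. Bystander, leave alone.
- caddy: White jar with wooden lid, 72 mm wide, 110 mm tall, origin under its centre. Bystander, leave alone.
- brick0: Dark pressed tea brick, 90 mm (x) by 70 mm (y) by 18 mm, origin centre of the underside, 120 g. Starts on the rails of one lane of the tray, long side along the lane. May be absent (None).
- brick1: Dark pressed tea brick, 90 mm (x) by 70 mm (y) by 18 mm, origin centre of the underside, 120 g. Starts on the rails of one lane of the tray, long side along the lane. May be absent (None).
- brick2: Dark pressed tea brick, 90 mm (x) by 70 mm (y) by 18 mm, origin centre of the underside, 120 g. Starts on the rails of one lane of the tray, long side along the lane. May be absent (None).
Mind the look-alikes: they are no part of the job. Of the things shaped like the spatula, the steel one is meant. Leave any yellow look-alike of the brick1 alone.

How it is judged:
By the outcome, as a careful person would: the job done as asked, in the order asked, and still so for the second after the job is handed in, with the robot touching nothing.
Of brick0, brick1, brick2 only 2 to 3 are there at a start; the rules pass over those that are not, and their reading is None.
At some moment in a run one of spatula may be knocked a few centimetres aside while the robot is not near it.
It also fails if it takes over 210 s, if anything falls off the work surface, if the arm or the gripper's body presses on something with over 40 N, if the wrist force passes 120 N, or if a joint passes its speed limit or range.

## Working session

There is one attempt and no reset: what is moved stays moved. The work goes in short steps, Python scripts to look and compute and a tool call to move; the robot and the scene stay as the last step left them, time stands still between calls to the robot, and variables do not carry over. Pictures are saved under pics/ and viewed, at most 14 in all, crops included, and the job is handed in when it is done.

Besides the shell and the picture viewer there is one more tool, called after "Request:" in YAML: its name, and indented under it one key for each argument. send_rows: Moves the arm, as the interface text tells. Its arguments: {"type":"object","properties":{"plan":{"type":"array","items":{"type":"array","items":{"type":"number","minimum":-1,"maximum":1}}},"gripper":{"type":"number"},"force":{"type":"number"}},"required":["plan"]}

```bash
mkdir -p pics; ls; cat > h.py <<'E'
import numpy as np, cv2
from scipy.spatial.transform import Rotation as R
from plant import telemetry, imaging, order
def cam(n):
    m=imaging.camera_model(n); K=np.array(m["intrinsics"]); o=np.array(m["orientation"],float)
    Rm=R.from_rotvec(o.ravel()).as_matrix() if o.size==3 else (o if o.shape==(3,3) else R.from_quat(o).as_matrix())
    return K,float(m["k1"]),np.array(m["xyz"]),Rm
def ray(n,uv):
    K,k,t,Rm=cam(n); uv=np.atleast_2d(np.array(uv,float))
    p=cv2.undistortPoints(uv.reshape(-1,1,2),K,np.array([k,0,0,0,0.])).reshape(-1,2)
    d=np.c_[p[:,0],-p[:,1],-np.ones(len(p))]@Rm.T
    return t,d
def onz(n,uv,z):
    t,d=ray(n,uv); return t+d*((z-t[2])/d[:,2])[:,None]
def proj(n,P):
    K,k,t,Rm=cam(n); q=(np.atleast_2d(P)-t)@Rm; s=np.c_[q[:,0],-q[:,1]]/-q[:,2:3]
    s=s*(1+k*(s**2).sum(1,keepdims=True)); return s@K[:2,:2].T+K[:2,2]
E
python3 - <<'E'
from h import *
for n in("top","side"):
    print(imaging.camera_model(n)); cv2.imwrite(f"pics/{n}0.png",imaging.read_camera(n))
print(telemetry.get_obs())
E
```

```text
pics
{'intrinsics': array([[361.99443957,   0.        , 322.36523932],
       [  0.        , 361.99443957, 199.55827599],
       [  0.        ,   0.        ,   1.        ]]), 'k1': -0.027324720974647398, 'xyz': array([0.31855329, 0.0837654 , 1.24331864]), 'orientation': array([ 0.10950207, -0.13165457, -1.55130023])}
{'intrinsics': array([[414.03360143,   0.        , 322.44673961],
       [  0.        , 414.03360143, 199.05851723],
       [  0.        ,   0.        ,   1.        ]]), 'k1': -0.012046707730124818, 'xyz': array([-0.19037677,  0.91714143,  0.66519035]), 'orientation': array([ 0.44912701, -1.26973029, -2.19560758])}
{'time_s': 0.1, 'joint_positions': array([ 1.22039193,  0.33278556, -0.06468807,  1.46085565,  0.0216259 ,
        1.34991231, -0.08847054]), 'joint_vel': array([-1.71326806e-03, -2.33483200e-03, -4.04305268e-04, -2.96201945e-03,
        2.47400965e-05, -9.65424490e-04,  9.43548719e-04]), 'tau': array([ 6.25376415e-04, -6.26749206e+01,  4.86627908e-02, -3.92424452e+01,
        1.62820512e-02,  7.08460328e-03,  2.09032135e-05]), 'ee_pos': array([ 0.20110111, -0.59140569,  0.23061071]), 'eef_rot': array([-3.09826407e+00, -5.12477482e-01,  4.58524480e-04]), 'ft_force': array([-0.49205144, -0.03755134,  0.39270399]), 'torque': array([ 0.00881923,  0.02409542, -0.02097741]), 'finger_force': 0.0, 'finger_gap': 0.08578497110979111}
```

View pics/top0.png

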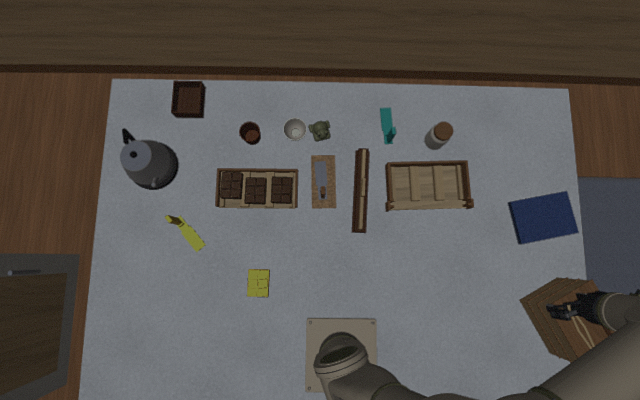

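View pics/side0.png

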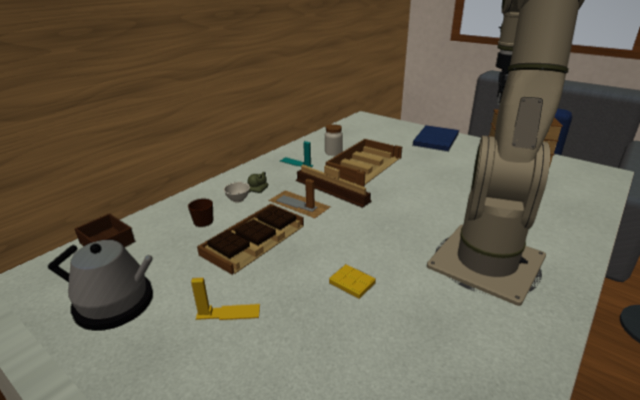

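```bash
python3 - <<'E'
from h import *
a=cv2.imread("pics/top0.png")[140:240,205:480]
cv2.imwrite("pics/c1.png",cv2.resize(a[:,:140],None,fx=5.7,fy=5.7,interpolation=cv2.INTER_CUBIC))
cv2.imwrite("pics/c2.png",cv2.resize(a[:,135:],None,fx=5.7,fy=5.7,interpolation=cv2.INTER_CUBIC))
E
```

```text
(no output)
```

View pics/c1.png

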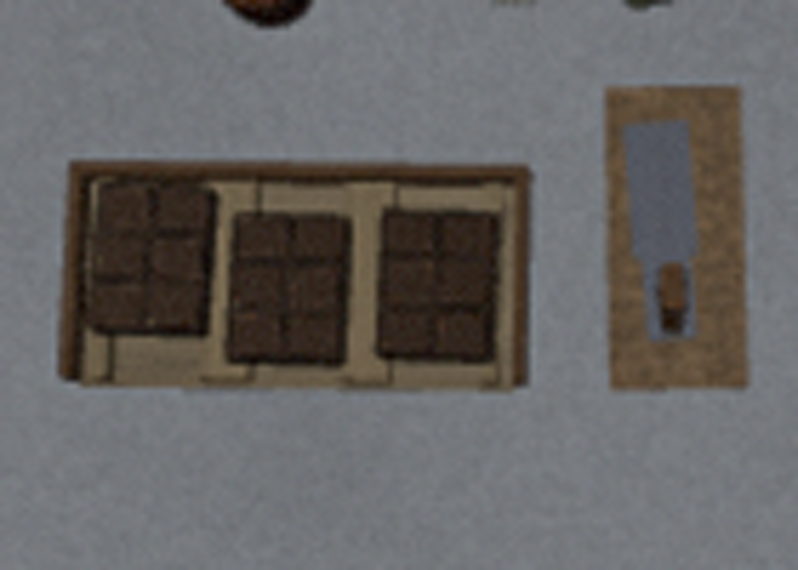

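View pics/c2.png

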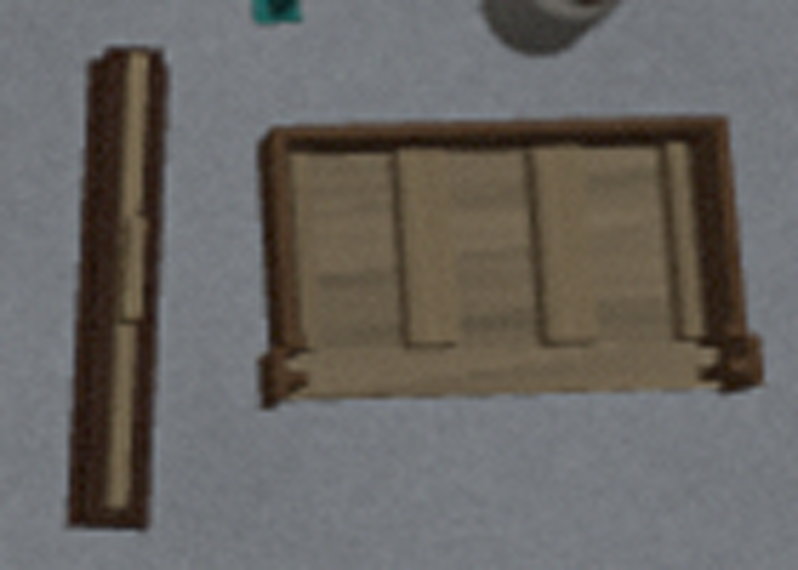

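```bash
python3 - <<'E'
from h import *
def c(o,pts): return np.array(pts,float)/5.7-0.41+np.array(o)
A=(205,140);B=(340,140)
def show(t,P):
    print(t); print((P*1000).round(1))
P=onz("top",c(A,[(70,163),(528,168),(62,378),(524,383)]),.030);show("tray wall top BL BR FL FR",P)
P=onz("top",c(A,[(202,380),(348,383),(110,378),(392,383),(484,386),(252,380)]),.024);show("tray rail fronts r2L r3L r1R r3R r4L r2R",P)
P=onz("top",c(A,[(606,88),(740,88),(611,387),(747,387)]),0);show("mat",P)
P=onz("top",c(A,[(624,125),(688,121),(635,255),(694,255),(648,338),(695,338)]),.004);show("spat",P)
P=onz("top",c(A,[(670,266),(672,324)]),.1);show("handle top?",P)
P=onz("top",c(B,[(272,130),(725,118),(262,352),(760,335)]),.05);show("tier top BL BR postL? postR?",P)
P=onz("top",c(B,[(397,150),(530,150),(665,150),(407,344),(542,342),(683,336),(456,344),(595,340)]),.024);show("tier rails backL 2,3,4; frontL 2,3,4; frontR 2,3",P)
P=onz("top",c(B,[(280,402),(745,388)]),.004);show("tier floor front",P)
P=onz("top",c(B,[(283,368),(752,350)]),.05);show("post notch",P)
P=onz("top",c(B,[(90,62),(165,52),(68,527),(148,528)]),.036);show("holder top",P)
P=onz("top",c(B,[(128,53),(149,53),(107,508),(128,508)]),.056);show("panel top",P)
P=onz("top",c(B,[(130,214),(149,214),(118,322),(140,322)]),.086);show("tab top",P)
# bricks
im=cv2.imread("pics/top0.png");sub=im[165:205,217:298]
m=((sub.max(2)<62)).astype(np.uint8);m=cv2.morphologyEx(m,cv2.MORPH_OPEN,np.ones((5,5)))
for k in cv2.findContours(m,cv2.RETR_EXTERNAL,cv2.CHAIN_APPROX_NONE)[0]:
    if cv2.contourArea(k)>100:
        b=cv2.boxPoints(cv2.minAreaRect(k))+[217,165]; show("brick",onz("top",b,.042)); print(onz("top",b,.042).mean(0))
E
```

```text
tray wall top BL BR FL FR
[[609.6 431.6  30. ]
 [611.4 155.9  30. ]
 [479.  428.5  30. ]
 [480.7 154.9  30. ]]
tray rail fronts r2L r3L r1R r3R r4L r2R
[[480.  346.9  24. ]
 [479.7 260.   24. ]
 [480.3 401.6  24. ]
 [480.2 233.8  24. ]
 [479.3 179.   24. ]
 [480.5 317.1  24. ]]
mat
[[670.5 110.6   0. ]
 [672.1  27.3   0. ]
 [483.2 103.8   0. ]
 [484.6  21.2   0. ]]
spat
[[646.   98.9   4. ]
 [649.3  59.4   4. ]
 [564.3  90.7   4. ]
 [564.9  54.6   4. ]
 [513.   81.9   4. ]
 [513.5  53.3   4. ]]
handle top?
[[539.3  70.3 100. ]
 [506.2  68.7 100. ]]
tier top BL BR postL? postR?
[[ 635.6 -150.9   50. ]
 [ 648.7 -425.2   50. ]
 [ 501.4 -143.2   50. ]
 [ 516.7 -439.9   50. ]]
tier rails backL 2,3,4; frontL 2,3,4; frontR 2,3
[[ 631.5 -232.5   24. ]
 [ 633.2 -314.4   24. ]
 [ 634.9 -398.    24. ]
 [ 511.8 -235.8   24. ]
 [ 514.4 -317.8   24. ]
 [ 519.6 -404.1   24. ]
 [ 512.3 -265.5   24. ]
 [ 516.2 -350.2   24. ]]
tier floor front
[[ 477.9 -162.6    4. ]
 [ 491.3 -449.2    4. ]]
post notch
[[ 492.1 -155.5   50. ]
 [ 507.6 -434.7   50. ]]
holder top
[[679.6 -43.4  36. ]
 [686.8 -89.1  36. ]
 [398.  -30.8  36. ]
 [398.2 -77.7  36. ]]
panel top
[[679.6 -64.1  56. ]
 [679.9 -76.6  56. ]
 [408.  -51.4  56. ]
 [408.2 -63.5  56. ]]
tab top
[[574.8 -61.2  86. ]
 [575.  -72.2  86. ]
 [511.8 -54.2  86. ]
 [512.  -66.8  86. ]]
brick
[[574.3 331.   42. ]
 [575.6 260.   42. ]
 [490.1 256.7  42. ]
 [488.9 326.9  42. ]]
[0.53221925 0.29364039 0.042     ]
brick
[[579.3 243.2  42. ]
 [580.6 172.2  42. ]
 [491.6 169.7  42. ]
 [490.4 240.   42. ]]
[0.53547982 0.2062642  0.042     ]
brick
[[597.1 413.6  42. ]
 [598.4 342.3  42. ]
 [505.7 337.8  42. ]
 [504.4 408.2  42. ]]
[0.55140297 0.37545269 0.042     ]
```

```bash
cat >> h.py <<'E'
def go(*targets):
    """targets: (x,y,z,yaw) mm, rad; prints yaw/turn units (about tool z) then shift units in the new tool frame"""
    o=telemetry.get_obs(); p=o["ee_pos"]*1000; Rm=R.from_rotvec(o["eef_rot"]).as_matrix()
    yaw=np.arctan2(Rm[1,0],Rm[0,0])
    print("t",round(o["time_s"],1),"pos",p.round(1),"yaw",round(yaw,4),"tilt",R.from_matrix(Rm).as_rotvec()[2].round(3),"Rz",Rm[:,2].round(4),"gap",o["finger_gap"].round(4),"F",o["ft_force"].round(1))
    for x,y,z,w in targets:
        w0=yaw if w is None else w; d=np.array([x,y,z])-p; c,s=np.cos(w0),np.sin(w0)
        print("turn",round((yaw-w0)/1.5,3),"shift",(np.array([c*d[0]+s*d[1], s*d[0]-c*d[1], -d[2]])/25).round(2))
        p=np.array([x,y,z]); yaw=w0
E
python3 - <<'E'
from h import *
go((529.5,69.5,200,.085),(529.5,69.5,120,.085),(529.5,69.5,55,.085))
E
```

```text
Traceback (most recent call last):
  File "h.py", line 22, in go
    print("t",round(o["time_s"],1),"pos",p.round(1),"yaw",round(yaw,4),"tilt",R.from_matrix(Rm).as_rotvec()[2].round(3),"Rz",Rm[:,2].round(4),"gap",o["finger_gap"].round(4),"F",o["ft_force"].round(1))
                                                                                                                                                    ^^^^^^^^^^^^^^^^^^^^^
AttributeError: 'float' object has no attribute 'round'
```

```bash
sed -i 's/o\["finger_gap"\].round(4)/round(o["finger_gap"],4)/' h.py
python3 - <<'E'
from h import *
go((529.5,69.5,200,.085),(529.5,69.5,120,.085),(529.5,69.5,55,.085))
E
```

```text
t 0.1 pos [ 201.1 -591.4  230.6] yaw 0.3278 tilt 0.0 Rz [-5.0e-04  1.2e-03 -1.0e+00] gap 0.0858 F [-0.5 -0.   0.4]
turn 0.162 shift [ 15.33 -25.23   1.22]
turn 0.0 shift [0.  0.  3.2]
turn 0.0 shift [0.  0.  2.6]
```

Request:
send_rows:
  plan:
    - [0,0,0,0,0,0.081]
    - [0,0,0,0,0,0.081]
    - [0.55,-0.9,0,0,0,0]
    - [0.55,-0.9,0,0,0,0]
    - [0.55,-0.9,0,0,0,0]
    - [0.55,-0.9,0,0,0,0]
    - [0.55,-0.9,0,0,0,0]
    - [0.55,-0.9,0,0,0,0]
    - [0.55,-0.9,0,0,0,0]
    - [0.55,-0.9,0,0,0,0]
  gripper: 1

```text
time_s: 0.93
ee_pos: [0.2959, -0.4017, 0.231]
eef_rot: [-3.138, -0.133, 0.001]
ft_force: [0.6, -0.3, 0.1]
finger_gap: 0.0855
finger_force: 0.0
```

Request:
send_rows:
  plan:
    - [0.55,-0.9,0,0,0,0]
    - [0.55,-0.9,0,0,0,0]
    - [0.55,-0.9,0,0,0,0]
    - [0.55,-0.9,0,0,0,0]
    - [0.55,-0.9,0,0,0,0]
    - [0.55,-0.9,0,0,0,0]
    - [0.55,-0.9,0,0,0,0]
    - [0.55,-0.9,0,0,0,0]
    - [0.55,-0.9,0,0,0,0]
    - [0.55,-0.9,0,0,0,0]

```text
time_s: 1.77
ee_pos: [0.4137, -0.1659, 0.2311]
eef_rot: [3.139, 0.133, -0.0]
ft_force: [1.3, -0.4, -0.2]
finger_gap: 0.0853
finger_force: 0.0
```

Request:
send_rows:
  plan:
    - [0.55,-0.9,0,0,0,0]
    - [0.55,-0.9,0,0,0,0]
    - [0.55,-0.9,0,0,0,0]
    - [0.55,-0.9,0,0,0,0]
    - [0.55,-0.9,0,0,0,0]
    - [0.55,-0.9,0,0,0,0]
    - [0.55,-0.9,0.3,0,0,0]
    - [0.55,-0.9,0.3,0,0,0]
    - [0.5,-0.8,0.3,0,0,0]
    - [0,0,0.3,0,0,0]

```text
time_s: 2.6
ee_pos: [0.5194, 0.0473, 0.2008]
eef_rot: [-3.136, -0.142, -0.001]
ft_force: [-0.9, 1.1, -0.2]
finger_gap: 0.0854
finger_force: 0.0
```

```bash
python3 - <<'E'
from h import *
cv2.imwrite("pics/t1.png",imaging.read_camera("top"))
a=imaging.read_camera("side");cv2.imwrite("pics/s1.png",cv2.resize(a[120:280,180:420],None,fx=3,fy=3,interpolation=cv2.INTER_CUBIC))
go((529.5,69.5,120,.085),(529.5,69.5,55,.085))
E
```

```text
t 2.7 pos [517.8  42.9 199.8] yaw 0.0867 tilt 0.004 Rz [-2.9e-03  4.0e-04 -1.0e+00] gap 0.0852 F [-0.8 -1.1  0.3]
turn 0.001 shift [ 0.56 -1.02  3.19]
turn 0.0 shift [0.  0.  2.6]
```

View pics/s1.png

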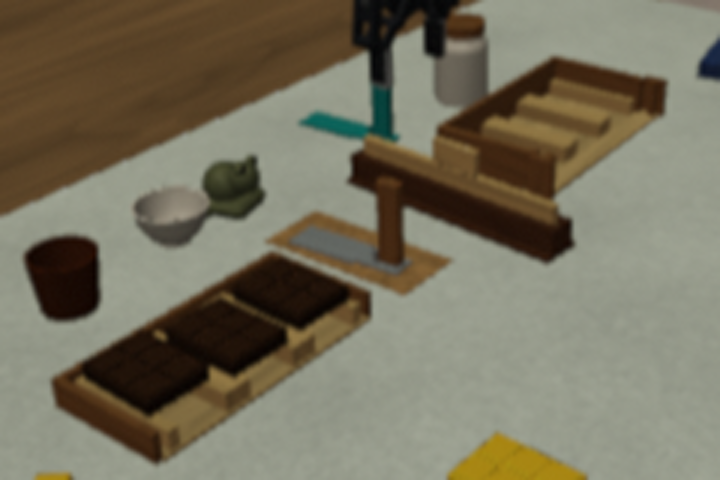

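```bash
python3 - <<'E'
from h import *
s=lambda u,v:(u/3-.33+180,v/3-.33+120)
print(onz("side",[s(390,181)],.1),onz("side",[s(408,271),s(290,237)],.004))
print("side tray rail fronts",onz("side",[s(162,440),s(238,393),s(302,354),s(365,311)],.024))
print("side tier post",onz("side",[s(555,158),s(662,82)],.05))
E
```

```text
[[0.52481208 0.07263426 0.1       ]] [[0.50241016 0.07454606 0.004     ]
 [0.64824576 0.09617965 0.004     ]]
side tray rail fronts [[0.47508267 0.42742872 0.024     ]
 [0.47142256 0.34502848 0.024     ]
 [0.46740291 0.26919756 0.024     ]
 [0.46821783 0.18134973 0.024     ]]
side tier post [[ 0.47576654 -0.15728543  0.05      ]
 [ 0.48684535 -0.42457774  0.05      ]]
```

Request:
send_rows:
  plan:
    - [0.28,-0.51,0.4,0,0,0]
    - [0.28,-0.51,0.4,0,0,0]
    - [0,0,0.8,0,0,0]
    - [0,0,0.8,0,0,0]
    - [0,0,0.3,0,0,0]
    - [0,0,0,0,0,0]
    - [0,0,0,0,0,0]

```text
time_s: 3.28
ee_pos: [0.5306, 0.0681, 0.1344]
eef_rot: [3.138, 0.131, 0.0]
ft_force: [0.7, -0.8, 0.4]
finger_gap: 0.0853
finger_force: 0.0
```

```bash
python3 - <<'E'
from h import *
a=imaging.read_camera("top");cv2.imwrite("pics/t2.png",cv2.resize(a[140:240,270:380],None,fx=5.7,fy=5.7,interpolation=cv2.INTER_CUBIC))
a=imaging.read_camera("side");cv2.imwrite("pics/s2.png",cv2.resize(a[120:240,240:380],None,fx=5,fy=5,interpolation=cv2.INTER_CUBIC))
go((529.5,69.5,55,.085))
E
```

```text
t 3.4 pos [531.2  68.6 135.2] yaw 0.084 tilt 0.003 Rz [ 1.8e-03 -2.0e-04 -1.0e+00] gap 0.0853 F [-0.5 -0.1  1. ]
turn -0.001 shift [-0.06 -0.04  3.21]
```

View pics/s2.png

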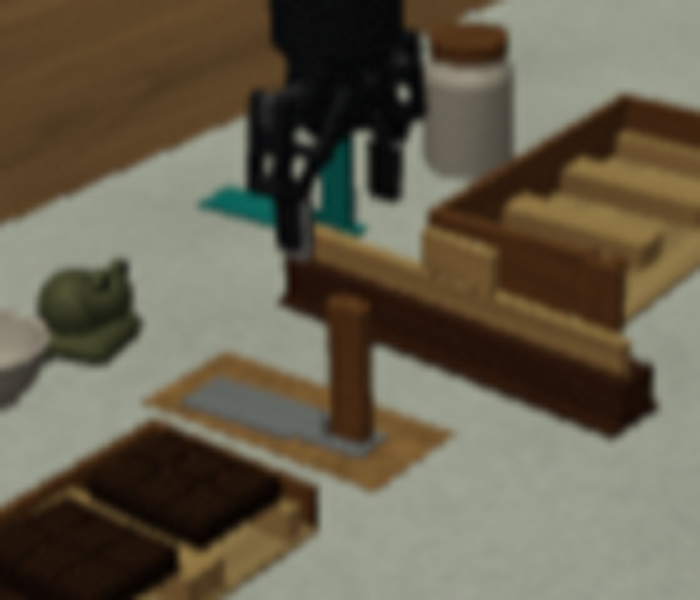

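Request:
send_rows:
  plan:
    - [-0.06,-0.04,0.6,0,0,0]
    - [0,0,0.6,0,0,0]
    - [0,0,0.6,0,0,0]
    - [0,0,0.6,0,0,0]
    - [0,0,0.5,0,0,0]
    - [0,0,0.3,0,0,0]
    - [0,0,0,0,0,0]

```text
time_s: 3.97
ee_pos: [0.5284, 0.0696, 0.0529]
eef_rot: [3.139, 0.133, -0.002]
ft_force: [-1.1, -0.3, -0.0]
finger_gap: 0.0858
finger_force: 0.0
```

Request:
send_rows:
  plan:
    - [0,0,0,0,0,0]
    - [0,0,0,0,0,0]
    - [0,0,0,0,0,0]
    - [0,0,0,0,0,0]
    - [0,0,0,0,0,0]
    - [0,0,0,0,0,0]
    - [0,0,0,0,0,0]
    - [0,0,0,0,0,0]
    - [0,0,0,0,0,0]
    - [0,0,0,0,0,0]
  gripper: 0
  force: 80

```text
time_s: 4.8
ee_pos: [0.529, 0.0699, 0.0541]
eef_rot: [3.139, 0.133, 0.001]
ft_force: [-0.9, -0.6, 5.9]
finger_gap: 0.0133
finger_force: 78.1
```

```bash
python3 - <<'E'
from h import *
go((529.5,69.5,55,.085))
a=imaging.read_camera("top");cv2.imwrite("pics/t3.png",cv2.resize(a[140:240,270:380],None,fx=5.7,fy=5.7,interpolation=cv2.INTER_CUBIC))
E
```

```text
t 4.8 pos [529.   69.9  54.1] yaw 0.0848 tilt 0.001 Rz [ 3.e-04 -1.e-04 -1.e+00] gap 0.0133 F [-0.9 -0.6  5.9]
turn -0.0 shift [ 0.02  0.02 -0.04]
```

View pics/t3.png

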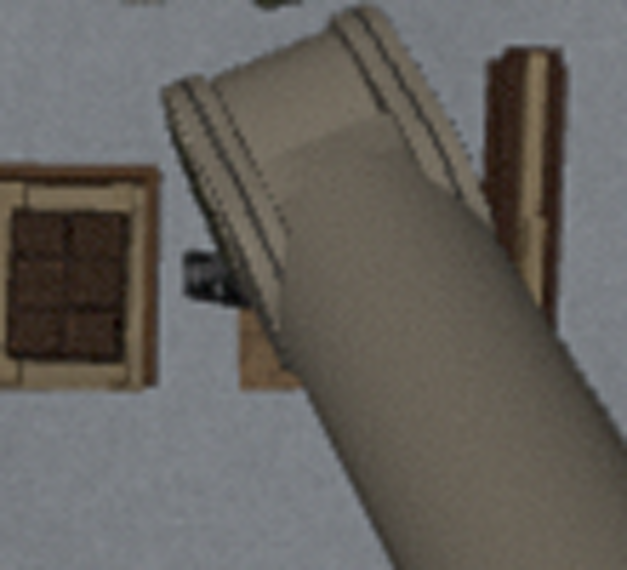

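Request:
send_rows:
  plan:
    - [0,0,-0.3,0,0,0]
    - [0,0,-0.6,0,0,0]
    - [0,0,-0.6,0,0,0]
    - [0,0,-0.6,0,0,0]
    - [0,0,-0.6,0,0,0]
    - [0,0,-0.3,0,0,0.026]
    - [0,0,0,0,0,0.026]
    - [0,0,0,0,0,0]

```text
time_s: 5.52
ee_pos: [0.529, 0.0699, 0.1294]
eef_rot: [3.141, 0.008, 0.001]
ft_force: [-0.2, 0.1, -2.5]
finger_gap: 0.0134
finger_force: 77.9
```

```bash
python3 - <<'E'
from h import *
go((360,205,129,.0065),(360,205,64,.0065),(458,205.7,64,.0065))
E
```

```text
t 5.5 pos [529.   69.9 129.4] yaw 0.0049 tilt 0.001 Rz [ 7.e-04 -1.e-04 -1.e+00] gap 0.0134 F [-0.2  0.1 -2.5]
turn -0.001 shift [-6.72 -5.45  0.02]
turn 0.0 shift [0.  0.  2.6]
turn 0.0 shift [ 3.92 -0.   -0.  ]
```

Request:
send_rows:
  plan:
    - [-0.4,-0.3,0,0,0,0]
    - [-0.8,-0.65,0,0,0,0]
    - [-0.8,-0.65,0,0,0,0]
    - [-0.8,-0.65,0,0,0,0]
    - [-0.8,-0.65,0,0,0,0]
    - [-0.8,-0.65,0,0,0,0]
    - [-0.8,-0.65,0,0,0,0]
    - [-0.8,-0.65,0,0,0,0]
    - [-0.5,-0.4,0,0,0,0]
    - [-0.22,-0.2,0,0,0,0]

```text
time_s: 6.35
ee_pos: [0.3579, 0.2062, 0.1285]
eef_rot: [3.14, 0.016, -0.0]
ft_force: [-0.1, 0.3, -1.2]
finger_gap: 0.013
finger_force: 78.0
```

Request:
send_rows:
  plan:
    - [0,0,0,0,0,0]
    - [0,0,0.4,0,0,0]
    - [0,0,0.4,0,0,0]
    - [0,0,0.4,0,0,0]
    - [0,0,0.4,0,0,0]
    - [0,0,0.3,0,0,0]
    - [0,0,0,0,0,0]

```text
time_s: 6.93
ee_pos: [0.359, 0.2043, 0.0792]
eef_rot: [3.141, 0.01, -0.005]
ft_force: [0.0, 0.5, -2.4]
finger_gap: 0.0138
finger_force: 77.9
```

```bash
python3 - <<'E'
from h import *
go((360,205,64,.0065),(458,205.7,64,.0065))
a=imaging.read_camera("top");b=imaging.read_camera("side")
a=cv2.resize(a[150:270,215:335],None,fx=4,fy=4,interpolation=cv2.INTER_CUBIC)
p=proj("side",[[.42,.25,.05]])[0].astype(int)
b=cv2.resize(b[p[1]-60:p[1]+60,p[0]-75:p[0]+75],None,fx=4,fy=4,interpolation=cv2.INTER_CUBIC)[:, :320*2]
a=cv2.resize(a,(320,320)); c=np.zeros((480,920,3),np.uint8); c[:320,:320]=a;c[:480,320:]=b
cv2.imwrite("pics/v1.png",cv2.resize(c,(800,417)))
E
```

```text
t 6.9 pos [359.  204.3  79.2] yaw 0.0064 tilt -0.005 Rz [-3.4e-03 -5.0e-04 -1.0e+00] gap 0.0138 F [ 0.   0.5 -2.4]
turn -0.0 shift [ 0.04 -0.03  0.61]
turn 0.0 shift [ 3.92 -0.   -0.  ]
```

View pics/v1.png

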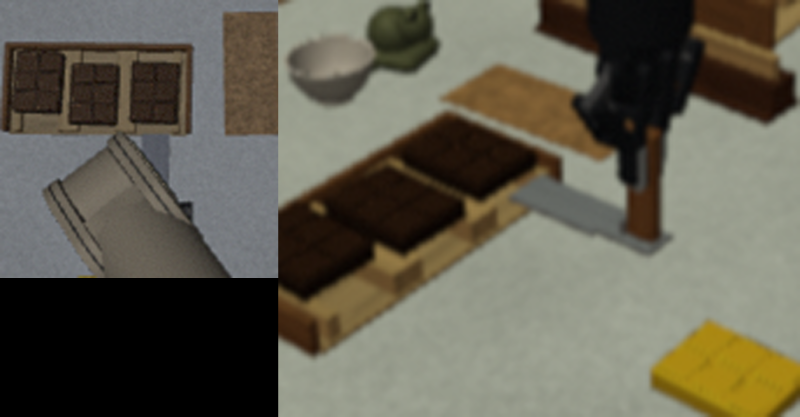

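Request:
send_rows:
  plan:
    - [0.04,-0.03,0.3,0,0,0]
    - [0,0,0.3,0,0,0]
    - [0,0,0,0,0,0]
    - [0.3,0,0,0,0,0]
    - [0.4,0,0,0,0,0]
    - [0.4,0,0,0,0,0]

```text
time_s: 7.53
ee_pos: [0.39, 0.2059, 0.0666]
eef_rot: [3.142, 0.01, 0.002]
ft_force: [0.6, 1.0, -1.5]
finger_gap: 0.0128
finger_force: 78.0
```

Request:
send_rows:
  plan:
    - [0.4,0,0,0,0,0]
    - [0.5,0,0,0,0,0]
    - [0.5,0,0,0,0,0]
    - [0.5,0,0,0,0,0]
    - [0.5,0,0,0,0,0]
    - [0.42,0,0,0,0,0]
    - [0,0,0,0,0,0]
    - [0,0,0,0,0,0]

```text
time_s: 8.2
ee_pos: [0.4593, 0.2065, 0.0661]
eef_rot: [-3.141, -0.01, 0.001]
ft_force: [-0.3, -0.3, -1.6]
finger_gap: 0.0129
finger_force: 78.0
```

```bash
python3 - <<'E'
from h import *
go((458,205.7,64,.0065))
E
```

```text
t 8.2 pos [459.3 206.5  66.1] yaw 0.0062 tilt 0.001 Rz [-6.e-04  4.e-04 -1.e+00] gap 0.0129 F [-0.3 -0.3 -1.6]
turn -0.0 shift [-0.05  0.03  0.08]
```

Request:
send_rows:
  plan:
    - [0,0,-0.15,0,0,0]
    - [0,0,-0.2,0,0,0]
    - [0,0,-0.2,0,0,0]
    - [0,0,-0.3,0,0,0]
    - [0,0,-0.3,0,0,0]
    - [0,0,-0.4,0,0,0]
    - [0,0,-0.4,0,0,0]
    - [0,0,-0.4,0,0,0]
    - [0,0,-0.4,0,0,0]
    - [0,0,-0.4,0,0,0]

```text
time_s: 9.03
ee_pos: [0.459, 0.2064, 0.1463]
eef_rot: [3.142, 0.011, 0.001]
ft_force: [1.0, 0.3, -2.4]
finger_gap: 0.0128
finger_force: 77.9
```

Request:
send_rows:
  plan:
    - [0,0,-0.4,0,0,0]
    - [0,0,-0.4,0,0,0]
    - [0,0,-0.2,0,0,0]
    - [0,0,0,0,0,0]

```text
time_s: 9.37
ee_pos: [0.4596, 0.2067, 0.1714]
eef_rot: [-3.141, -0.011, -0.003]
ft_force: [0.2, 0.2, -3.8]
finger_gap: 0.0134
finger_force: 78.0
```

```bash
python3 - <<'E'
from h import *
# tier lanes: origin (573.2,-290.2), yaw .04 ; handle at tier x=-77.5 in lane y
T=np.array([573.2,-290.2]);w=.04;c,s=np.cos(w),np.sin(w)
for ly in(-84,0,84):
    for lx in (-77.5,-205): print(ly,lx,T+[c*lx-s*ly,s*lx+c*ly])
go((459,-150,168,.0062),(499,-371,168,.04))
a=imaging.read_camera("top");b=imaging.read_camera("side")
p=proj("side",[[.5,.25,.1]])[0].astype(int)
cv2.imwrite("pics/v2.png",np.hstack([cv2.resize(a[150:250,215:315],(400,400)),cv2.resize(b[p[1]-60:p[1]+60,p[0]-60:p[0]+60],(400,400))]))
E
```

```text
-84 -77.5 [ 499.12109581 -377.23198236]
-84 -205 [ 371.72308221 -382.33062247]
0 -77.5 [ 495.76199173 -293.2991734 ]
0 -205 [ 368.36397813 -298.39781351]
84 -77.5 [ 492.40288766 -209.36636444]
84 -205 [ 365.00487406 -214.46500455]
t 9.4 pos [459.6 206.7 171.4] yaw 0.0068 tilt -0.003 Rz [ 1.9e-03  4.0e-04 -1.0e+00] gap 0.0134 F [ 0.2  0.2 -3.8]
turn 0.0 shift [-0.11 14.27  0.14]
turn -0.023 shift [1.25 8.9  0.  ]
```

View pics/v2.png

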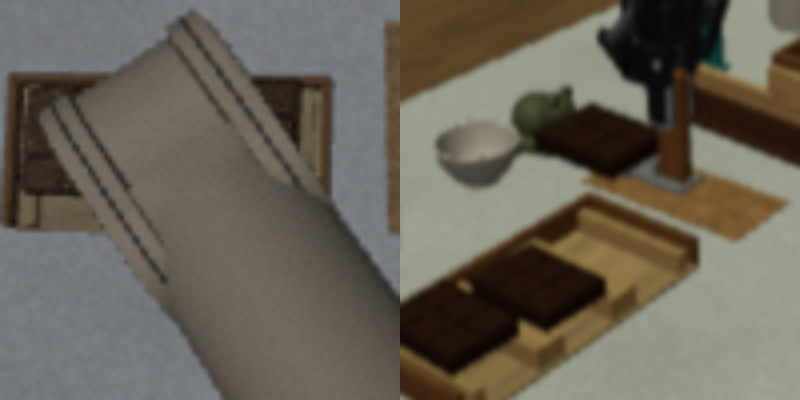

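Request:
send_rows:
  plan:
    - [0,0.2,0,0,0,0]
    - [0,0.4,0,0,0,0]
    - [0,0.6,0,0,0,0]
    - [0.055,0.8,0,0,0,0]
    - [0.055,0.8,0,0,0,0]
    - [0.055,0.8,0,0,0,0]
    - [0.055,0.8,0,0,0,0]
    - [0.055,0.8,0,0,0,0]
    - [0.055,0.8,0,0,0,0]
    - [0.055,0.8,0,0,0,0]

```text
time_s: 10.3
ee_pos: [0.4692, 0.0351, 0.1695]
eef_rot: [3.141, 0.01, -0.002]
ft_force: [0.8, -0.2, -3.3]
finger_gap: 0.0131
finger_force: 78.0
```

Request:
send_rows:
  plan:
    - [0.055,0.8,0,0,0,0]
    - [0.055,0.8,0,0,0,0]
    - [0.055,0.8,0,0,0,0]
    - [0.055,0.8,0,0,0,0]
    - [0.055,0.8,0,0,0,0]
    - [0.055,0.8,0,0,0,0]
    - [0.055,0.8,0,0,0,0]
    - [0.055,0.8,0,0,0,0]
    - [0.055,0.8,0,0,0,0]
    - [0.055,0.8,0,0,0,0]

```text
time_s: 11.13
ee_pos: [0.4842, -0.1647, 0.1694]
eef_rot: [-3.141, -0.01, 0.002]
ft_force: [-0.1, -0.7, -2.5]
finger_gap: 0.0133
finger_force: 78.0
```

Request:
send_rows:
  plan:
    - [0.055,0.8,0,0,0,0]
    - [0.055,0.8,0,0,0,0]
    - [0.055,0.8,0,0,0,0]
    - [0.055,0.8,0,0,0,0]
    - [0.055,0.8,0,0,0,0]
    - [0.055,0.8,0,0,0,0]
    - [0.055,0.8,0,0,0,0]
    - [0.055,0.8,0,0,0,0]
    - [0.055,0.8,0,0,0,0]
    - [0,0.6,0,0,0,0]

```text
time_s: 11.97
ee_pos: [0.4976, -0.3603, 0.169]
eef_rot: [-3.141, -0.009, 0.002]
ft_force: [0.1, 0.6, -2.3]
finger_gap: 0.0133
finger_force: 78.0
```

Request:
send_rows:
  plan:
    - [0,0.4,0,0,0,0]
    - [0,0.2,0,0,0,0]
    - [0,0.16,0,0,0,0]
    - [0,0,0,0,0,-0.012]
    - [0,0,0,0,0,-0.011]
    - [0,0,0,0,0,0]
    - [0,0,0,0,0,0]

```text
time_s: 12.55
ee_pos: [0.499, -0.3765, 0.1703]
eef_rot: [-3.141, -0.067, -0.0]
ft_force: [-0.5, 0.5, -2.8]
finger_gap: 0.0137
finger_force: 78.0
```

```bash
python3 - <<'E'
from h import *
go((499,-377,100,.04),(499,-377,64,.04))
a=imaging.read_camera("top");b=imaging.read_camera("side")
p=proj("side",[[.55,-.3,.08]])[0].astype(int)
cv2.imwrite("pics/v3.png",np.hstack([cv2.resize(a[140:240,370:490],(480,400)),cv2.resize(b[p[1]-50:p[1]+50,p[0]-40:p[0]+40],(320,400))]))
E
```

```text
t 12.6 pos [ 499.  -376.5  170.3] yaw 0.0427 tilt -0.0 Rz [ 3.e-04  0.e+00 -1.e+00] gap 0.0137 F [-0.5  0.5 -2.8]
turn 0.002 shift [-0.    0.02  2.81]
turn 0.0 shift [0.   0.   1.44]
```

View pics/v3.png

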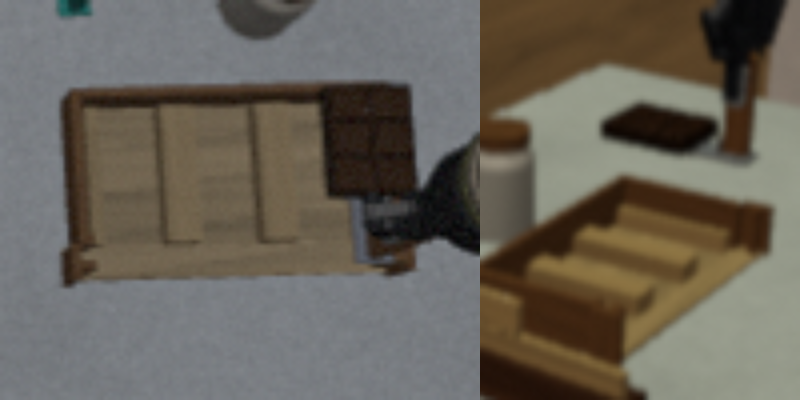

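```bash
python3 - <<'E'
from h import *
q=np.array([(323,86),(410,85),(327,197),(413,197)])/4-.4+[370,140]
P=onz("top",q,.170-.054+.022)*1000;print(P.round(1),P.mean(0).round(1))
T=np.array([573.2,-290.2]);w=.04;c,s=np.cos(w),np.sin(w);d=P.mean(0)[:2]-T
print("tier frame",c*d[0]+s*d[1],-s*d[0]+c*d[1])
E
```

```text
[[ 620.6 -334.7  138. ]
 [ 622.9 -404.8  138. ]
 [ 531.1 -334.2  138. ]
 [ 532.3 -402.6  138. ]] [ 576.7 -369.1  138. ]
tier frame 0.3760287342441506 -78.93709472704218
```

Request:
send_rows:
  plan:
    - [0,0,0.2,0,0,0]
    - [0,0,0.4,0,0,0]
    - [0,0,0.4,0,0,0]
    - [0,0,0.4,0,0,0]
    - [0,0,0.4,0,0,0]
    - [0,0,0.4,0,0,0]
    - [0,0,0.2,0,0,0]
    - [0,0,0.2,0,0,0]
    - [0,0,0.2,0,0,0]
    - [0,0,0,0,0,0]

```text
time_s: 13.48
ee_pos: [0.4983, -0.3771, 0.0991]
eef_rot: [-3.14, -0.065, 0.001]
ft_force: [-0.3, 0.4, -2.0]
finger_gap: 0.013
finger_force: 78.0
```

```bash
python3 - <<'E'
from h import *
q=np.array([(353,205),(358,255),(356,263)])/4-.4+[370,140]
P=onz("top",q,.170-.054+.004)*1000;print(P.round(1))
for x,y,_ in P: print("expected left edge y", -376.5+.0427*(x-499)+15)
a=cv2.imread("pics/v3.png")
b=imaging.read_camera("top"); cv2.imwrite("pics/v4.png",b)
m=(b[140:240,370:490].max(2)<62).astype(np.uint8)
m=cv2.morphologyEx(m,cv2.MORPH_OPEN,np.ones((5,5)))
for k in cv2.findContours(m,cv2.RETR_EXTERNAL,cv2.CHAIN_APPROX_NONE)[0]:
    if cv2.contourArea(k)>150:
        q=cv2.boxPoints(cv2.minAreaRect(k))+[370,140];P=onz("top",q,.1-.054+.022)*1000;print(P.round(1),P.mean(0).round(1))
E
```

```text
[[ 528.5 -361.7  120. ]
 [ 488.3 -364.   120. ]
 [ 481.9 -362.1  120. ]]
expected left edge y -360.2423972937642
expected left edge y -361.957547499535
expected left edge y -362.2318987857753
[[ 603.8 -306.6   68. ]
 [ 649.1 -403.5   68. ]
 [ 490.9 -466.5   68. ]
 [ 447.7 -370.8   68. ]] [ 547.9 -386.9   68. ]
```

Request:
send_rows:
  plan:
    - [0,0.07,0,0,0,0]
    - [0,0.07,0,0,0,0]
    - [0,0,0.2,0,0,0]
    - [0,0,0.2,0,0,0]
    - [0,0,0.2,0,0,0]
    - [0,0,0.2,0,0,0]
    - [0,0,0.2,0,0,0]
    - [0,0,0.2,0,0,0]
    - [0,0,0.2,0,0,0]
    - [0,0,0,0,0,0]

```text
time_s: 14.37
ee_pos: [0.4984, -0.3805, 0.0638]
eef_rot: [-3.14, -0.065, 0.002]
ft_force: [0.0, -0.1, -2.2]
finger_gap: 0.0132
finger_force: 78.1
```

```bash
python3 - <<'E'
from h import *
go((499,-380.5,64,.04),(371,-385.6,64,None))
E
```

```text
t 14.4 pos [ 498.4 -380.5   63.8] yaw 0.0414 tilt 0.002 Rz [-1.1e-03  8.0e-04 -1.0e+00] gap 0.0132 F [ 0.  -0.1 -2.2]
turn 0.001 shift [ 0.02  0.   -0.01]
turn 0.0 shift [-5.12 -0.   -0.  ]
```

Request:
send_rows:
  plan:
    - [-0.3,0,0,0,0,0]
    - [-0.5,0,0,0,0,0]
    - [-0.5,0,0,0,0,0]
    - [-0.5,0,0,0,0,0]
    - [-0.6,0,0,0,0,0]
    - [-0.6,0,0,0,0,0]
    - [-0.6,0,0,0,0,0]
    - [-0.6,0,0,0,0,0]
    - [-0.6,0,0,0,0,0]
    - [-0.3,0,0,0,0,0]

```text
time_s: 15.2
ee_pos: [0.3693, -0.3867, 0.0654]
eef_rot: [3.14, 0.062, -0.001]
ft_force: [-0.7, -0.7, -3.0]
finger_gap: 0.0127
finger_force: 78.1
```

Request:
send_rows:
  plan:
    - [0,0,-0.4,0,0,0]
    - [0,0,-0.6,0,0,0]
    - [0,0,-0.6,0,0,0]
    - [0,0,-0.6,0,0,0]
    - [0,0,-0.6,0,0,0]
    - [0,0,-0.6,0,0,0]
    - [0,0,-0.3,0,0,0.012]
    - [0,0,0,0,0,0.011]
    - [0,0,0,0,0,0]

```text
time_s: 15.95
ee_pos: [0.3719, -0.386, 0.1578]
eef_rot: [3.141, 0.009, 0.001]
ft_force: [-0.9, -0.3, -2.1]
finger_gap: 0.0131
finger_force: 78.2
```

```bash
cat >> h.py <<'E'
def bricks(img,r,z,th=62):
    x0,x1,y0,y1=r; m=(img[y0:y1,x0:x1].max(2)<th).astype(np.uint8); m=cv2.morphologyEx(m,cv2.MORPH_OPEN,np.ones((5,5)))
    for k in cv2.findContours(m,cv2.RETR_EXTERNAL,cv2.CHAIN_APPROX_NONE)[0]:
        if cv2.contourArea(k)>150:
            q=cv2.boxPoints(cv2.minAreaRect(k))+[x0,y0];P=onz("top",q,z)*1000
            print("brick",P.mean(0).round(1),"size",np.linalg.norm(P[0]-P[1]).round(),np.linalg.norm(P[1]-P[2]).round())
E
python3 - <<'E'
from h import *
go((366,0,155,None),(366,288.6,155,.0065),(366,288.6,64,.0065))
b=imaging.read_camera("top"); cv2.imwrite("pics/t5.png",b)
bricks(b,(395,475,165,205),.042); bricks(b,(217,298,165,205),.042)
cv2.imwrite("pics/v5.png",np.hstack([cv2.resize(b[150:220,380:480],(571,400),interpolation=cv2.INTER_CUBIC)]))
E
```

```text
t 15.9 pos [ 371.9 -386.   157.8] yaw 0.0055 tilt 0.001 Rz [ 7.e-04 -7.e-04 -1.e+00] gap 0.0131 F [-0.9 -0.3 -2.1]
turn 0.0 shift [ -0.15 -15.44   0.11]
turn -0.001 shift [  0.08 -11.54  -0.  ]
turn 0.0 shift [0.   0.   3.64]
brick [ 582.6 -382.8   42. ] size 87.0 102.0
brick [532.2 293.6  42. ] size 71.0 86.0
brick [551.4 375.5  42. ] size 71.0 93.0
```

View pics/v5.png

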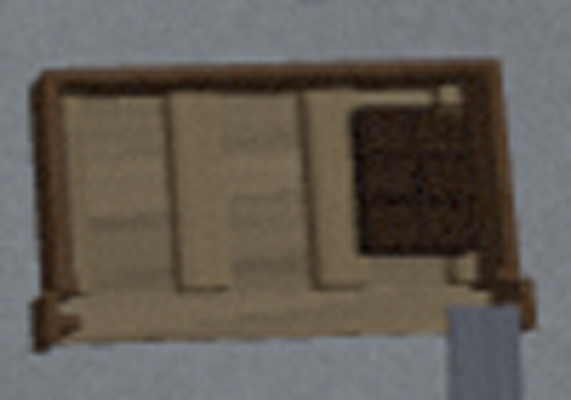

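Request:
send_rows:
  plan:
    - [0.25,-0.5,0,0,0,0]
    - [0.25,-1,0,0,0,0]
    - [0.25,-1,0,0,0,0]
    - [0.25,-1,0,0,0,0]
    - [0.25,-1,0,0,0,0]
    - [0.25,-1,0,0,0,0]
    - [0.25,-1,0,0,0,0]
    - [0.25,-1,0,0,0,0]
    - [0.25,-1,0,0,0,0]
    - [0.25,-1,0,0,0,0]

```text
time_s: 16.83
ee_pos: [0.432, -0.1459, 0.1568]
eef_rot: [-3.141, -0.012, 0.002]
ft_force: [0.1, 0.6, -1.5]
finger_gap: 0.0131
finger_force: 78.2
```

Request:
send_rows:
  plan:
    - [0.25,-1,0,0,0,0]
    - [0.25,-1,0,0,0,0]
    - [0.25,-1,0,0,0,0]
    - [0.25,-1,0,0,0,0]
    - [0,-1,0,0,0,0]
    - [0,-1,0,0,0,0]
    - [-0.3,-1,0,0,0,0]
    - [-0.3,-1,0,0,0,0]
    - [-0.3,-1,0,0,0,0]
    - [-0.3,-1,0,0,0,0]

```text
time_s: 17.67
ee_pos: [0.4242, 0.1036, 0.1568]
eef_rot: [3.141, 0.012, -0.002]
ft_force: [1.0, 0.8, -0.8]
finger_gap: 0.0134
finger_force: 78.2
```

Request:
send_rows:
  plan:
    - [-0.4,-1,0,0,0,0]
    - [-0.4,-1,0,0,0,0]
    - [-0.4,-1,0,0,0,0]
    - [-0.4,-1,0,0,0,0]
    - [-0.4,-1,0,0,0,0]
    - [-0.4,-1,0,0,0,0]
    - [-0.4,-1,0,0,0,0]
    - [0,-0.5,0,0,0,0]
    - [0,0,0,0,0,0]
    - [0,0,0,0,0,0]

```text
time_s: 18.5
ee_pos: [0.3532, 0.2894, 0.1569]
eef_rot: [3.141, 0.014, -0.002]
ft_force: [0.6, 0.3, -1.4]
finger_gap: 0.0132
finger_force: 78.4
```

```bash
python3 - <<'E'
from h import *
go((362,290,64,.0065),(455,290.5,64,.0065))
E
```

```text
t 18.5 pos [353.2 289.4 156.9] yaw 0.0091 tilt -0.002 Rz [-1.6e-03 -1.0e-04 -1.0e+00] gap 0.0132 F [ 0.6  0.3 -1.4]
turn 0.002 shift [ 0.35 -0.02  3.72]
turn 0.0 shift [ 3.72  0.   -0.  ]
```

Request:
send_rows:
  plan:
    - [0.2,-0.02,0.4,0,0,0]
    - [0,0,0.6,0,0,0]
    - [0,0,0.6,0,0,0]
    - [0,0,0.6,0,0,0]
    - [0,0,0.6,0,0,0]
    - [0,0,0.6,0,0,0]
    - [0,0,0.3,0,0,0]
    - [0,0,0,0,0,0]
    - [0,0,0,0,0,0]

```text
time_s: 19.25
ee_pos: [0.3593, 0.2889, 0.0651]
eef_rot: [3.141, 0.01, -0.001]
ft_force: [-0.2, 0.1, -1.7]
finger_gap: 0.0131
finger_force: 78.2
```

```bash
python3 - <<'E'
from h import *
go((455,290.5,64,.0065))
E
```

```text
t 19.2 pos [359.3 288.9  65.1] yaw 0.0063 tilt -0.001 Rz [-5.e-04 -5.e-04 -1.e+00] gap 0.0131 F [-0.2  0.1 -1.7]
turn -0.0 shift [ 3.83 -0.04  0.05]
```

Request:
send_rows:
  plan:
    - [0.2,-0.03,0,0,0,0]
    - [0.4,0,0,0,0,0]
    - [0.5,0,0,0,0,0]
    - [0.5,0,0,0,0,0]
    - [0.5,0,0,0,0,0]
    - [0.5,0,0,0,0,0]
    - [0.5,0,0,0,0,0]
    - [0.5,0,0,0,0,0]
    - [0.23,0,0,0,0,0]
    - [0,0,0,0,0,0]

```text
time_s: 20.08
ee_pos: [0.4568, 0.2904, 0.0648]
eef_rot: [-3.141, -0.008, 0.0]
ft_force: [-0.5, -0.5, -2.1]
finger_gap: 0.0129
finger_force: 78.3
```

Request:
send_rows:
  plan:
    - [0,0,-0.15,0,0,0]
    - [0,0,-0.2,0,0,0]
    - [0,0,-0.2,0,0,0]
    - [0,0,-0.3,0,0,0]
    - [0,0,-0.3,0,0,0]
    - [0,0,-0.4,0,0,0]
    - [0,0,-0.4,0,0,0]
    - [0,0,-0.4,0,0,0]
    - [0,0,-0.4,0,0,0]
    - [0,0,-0.4,0,0,0]

```text
time_s: 20.92
ee_pos: [0.4551, 0.2908, 0.145]
eef_rot: [3.142, 0.011, 0.001]
ft_force: [-0.8, -0.2, -2.4]
finger_gap: 0.0131
finger_force: 78.0
```

Request:
send_rows:
  plan:
    - [0,0,-0.4,0,0,0]
    - [0,0,-0.4,0,0,0]
    - [0,0,-0.2,0,0,0]
    - [0,0,0,0,0,0]
    - [0,0,0,0,0,0]

```text
time_s: 21.33
ee_pos: [0.4551, 0.2907, 0.1688]
eef_rot: [3.141, 0.011, 0.0]
ft_force: [-0.3, 0.1, -2.8]
finger_gap: 0.013
finger_force: 78.2
```

```bash
python3 - <<'E'
from h import *
go((496,-294,168,None))
b=imaging.read_camera("side"); 
p=proj("side",[[.535,.293,.14]])[0].round();print(p); x,y=p.astype(int); print(b[y-3:y+4:3,x-6:x+7:3].tolist())
E
```

```text
t 21.3 pos [455.1 290.7 168.8] yaw 0.0067 tilt 0.0 Rz [ 3.e-04 -1.e-04 -1.e+00] gap 0.013 F [-0.3  0.1 -2.8]
turn 0.0 shift [ 1.48 23.4   0.03]
[252. 196.]
[[[8, 17, 31], [8, 18, 32], [6, 15, 29], [9, 17, 29], [10, 21, 31]], [[7, 14, 25], [7, 14, 25], [9, 18, 33], [9, 19, 33], [8, 18, 32]], [[9, 19, 35], [8, 19, 34], [7, 15, 26], [7, 16, 28], [9, 18, 32]]]
```

Request:
send_rows:
  plan:
    - [0,0.2,0,0,0,0]
    - [0,0.4,0,0,0,0]
    - [0,0.6,0,0,0,0]
    - [0.055,0.8,0,0,0,0]
    - [0.055,0.8,0,0,0,0]
    - [0.055,0.8,0,0,0,0]
    - [0.055,0.8,0,0,0,0]
    - [0.055,0.8,0,0,0,0]
    - [0.055,0.8,0,0,0,0]
    - [0.055,0.8,0,0,0,0]

```text
time_s: 22.22
ee_pos: [0.4655, 0.1187, 0.1685]
eef_rot: [3.141, 0.009, -0.001]
ft_force: [-0.2, -0.2, -2.4]
finger_gap: 0.0131
finger_force: 78.1
```

Request:
send_rows:
  plan:
    - [0.055,0.8,0,0,0,0]
    - [0.055,0.8,0,0,0,0]
    - [0.055,0.8,0,0,0,0]
    - [0.055,0.8,0,0,0,0]
    - [0.055,0.8,0,0,0,0]
    - [0.055,0.8,0,0,0,0]
    - [0.055,0.8,0,0,0,0]
    - [0.055,0.8,0,0,0,0]
    - [0.055,0.8,0,0,0,0]
    - [0.055,0.8,0,0,0,0]

```text
time_s: 23.05
ee_pos: [0.4802, -0.0809, 0.1685]
eef_rot: [3.141, 0.01, -0.001]
ft_force: [0.7, -0.0, -2.6]
finger_gap: 0.013
finger_force: 78.1
```

Request:
send_rows:
  plan:
    - [0.055,0.8,0,0,0,0]
    - [0.055,0.8,0,0,0,0]
    - [0.055,0.8,0,0,0,0]
    - [0.055,0.8,0,0,0,0]
    - [0.055,0.8,0,0,0,0]
    - [0.055,0.8,0,0,0,0]
    - [0.055,0.8,0,0,0,0]
    - [0.055,0.8,0,0,0,0]
    - [0.055,0.8,0,0,0,0]
    - [0,0.6,0,0,0,0]

```text
time_s: 23.88
ee_pos: [0.4935, -0.2765, 0.1683]
eef_rot: [3.141, 0.008, -0.001]
ft_force: [0.3, 0.4, -2.5]
finger_gap: 0.0132
finger_force: 78.1
```

Request:
send_rows:
  plan:
    - [0,0.4,0,0,0,0]
    - [0,0.2,0,0,0,0]
    - [0,0.16,0,0,0,0]
    - [0,0,0,0,0,-0.012]
    - [0,0,0,0,0,-0.011]
    - [0,0,0,0,0,0]
    - [0,0,0,0,0,0]

```text
time_s: 24.47
ee_pos: [0.495, -0.2921, 0.169]
eef_rot: [-3.141, -0.067, -0.0]
ft_force: [-0.3, -0.5, -2.2]
finger_gap: 0.0132
finger_force: 78.2
```

```bash
python3 - <<'E'
from h import *
b=imaging.read_camera("top"); cv2.imwrite("pics/t6.png",b)
go((496,-294,100,.04))
bricks(b,(380,446,140,235),.138); 
E
```

```text
t 24.5 pos [ 495.  -292.4  168.9] yaw 0.0422 tilt 0.0 Rz [ 2.e-04 -1.e-04 -1.e+00] gap 0.0132 F [ 0.2  0.3 -3.7]
turn 0.001 shift [0.04 0.07 2.76]
brick [ 549.4 -280.   138. ] size 70.0 135.0
```

```bash
python3 - <<'E'
from h import *
b=cv2.imread("pics/t6.png"); m=b.max(2)<62
for r in range(164,196,4):
    c=np.where(m[r,380:446])[0]+380
    if len(c): 
        P=onz("top",[(c[0]-.5,r),(c[-1]+.5,r)],.138)*1000; print(r,c[0],c[-1],P[:,:2].round(1).tolist(),P[:,1].mean().round(1))
E
```

```text
164 386 445 [[606.9, -127.8], [610.8, -318.7]] -223.3
168 386 445 [[594.0, -127.6], [597.8, -318.2]] -222.9
172 386 445 [[581.1, -127.5], [584.8, -317.7]] -222.6
176 386 445 [[568.3, -127.3], [571.9, -317.2]] -222.3
180 386 445 [[555.5, -127.1], [559.1, -316.7]] -221.9
184 387 445 [[542.8, -130.1], [546.2, -316.2]] -223.2
188 387 445 [[530.1, -130.0], [533.5, -315.7]] -222.8
192 387 445 [[517.4, -129.8], [520.7, -315.3]] -222.5
```

Request:
send_rows:
  plan:
    - [0.04,0.07,0.2,0,0,0]
    - [0,0,0.4,0,0,0]
    - [0,0,0.4,0,0,0]
    - [0,0,0.4,0,0,0]
    - [0,0,0.4,0,0,0]
    - [0,0,0.4,0,0,0]
    - [0,0,0.2,0,0,0]
    - [0,0,0.2,0,0,0]
    - [0,0,0.2,0,0,0]
    - [0,0,0,0,0,0]

```text
time_s: 25.35
ee_pos: [0.4955, -0.2945, 0.0979]
eef_rot: [-3.14, -0.065, 0.001]
ft_force: [0.1, 0.1, -3.3]
finger_gap: 0.0134
finger_force: 78.1
```

```bash
python3 - <<'E'
from h import *
b=cv2.imread("pics/t6.png"); m=b.max(2)<62
for r in (166,174,182): print(r,''.join('#' if v else '.' for v in m[r,380:475]))
for r in (168,176,184,190):
    c=[i for i in range(400,475) if m[r,i-2:i+3].all()]
    P=onz("top",[(c[0]-2.5,r),(c[0]+18,r)],.138)*1000; print(r,c[0]-2,P[0].round(1))
E
```

```text
166 ......##..#..#################.............######################................##############
174 ......##...................................##################################...###############
182 ......###...................................#############################...######.####.#######
168 423 [ 596.3 -244.9  138. ]
176 423 [ 570.5 -244.1  138. ]
184 424 [ 544.9 -246.6  138. ]
190 429 [ 526.1 -261.8  138. ]
```

Request:
send_rows:
  plan:
    - [0,0.05,0,0,0,0]
    - [0,0.04,0,0,0,0]
    - [0,0,0.2,0,0,0]
    - [0,0,0.2,0,0,0]
    - [0,0,0.2,0,0,0]
    - [0,0,0.2,0,0,0]
    - [0,0,0.2,0,0,0]
    - [0,0,0.2,0,0,0]
    - [0,0,0.18,0,0,0]
    - [0,0,0,0,0,0]

```text
time_s: 26.18
ee_pos: [0.4955, -0.2967, 0.0633]
eef_rot: [-3.14, -0.065, 0.002]
ft_force: [-0.6, -0.0, -1.7]
finger_gap: 0.0133
finger_force: 78.2
```

Request:
send_rows:
  plan:
    - [-0.3,0,0,0,0,0]
    - [-0.5,0,0,0,0,0]
    - [-0.5,0,0,0,0,0]
    - [-0.5,0,0,0,0,0]
    - [-0.6,0,0,0,0,0]
    - [-0.6,0,0,0,0,0]
    - [-0.6,0,0,0,0,0]
    - [-0.6,0,0,0,0,0]
    - [-0.6,0,0,0,0,0]
    - [-0.1,0,0,0,0,0]

```text
time_s: 27.02
ee_pos: [0.3708, -0.3027, 0.0644]
eef_rot: [3.14, 0.062, -0.002]
ft_force: [0.1, -0.1, -2.6]
finger_gap: 0.0131
finger_force: 78.3
```

Request:
send_rows:
  plan:
    - [0,0,-0.4,0,0,0]
    - [0,0,-0.6,0,0,0]
    - [0,0,-0.6,0,0,0]
    - [0,0,-0.6,0,0,0]
    - [0,0,-0.6,0,0,0]
    - [0,0,-0.6,0,0,0]
    - [0,0,-0.3,0,0,0.012]
    - [0,0,0,0,0,0.011]
    - [0,0,0,0,0,0]

```text
time_s: 27.77
ee_pos: [0.374, -0.302, 0.1571]
eef_rot: [3.141, 0.009, 0.001]
ft_force: [0.1, -0.7, -1.6]
finger_gap: 0.0129
finger_force: 78.4
```

```bash
python3 - <<'E'
from h import *
go((460,0,155,.0065),(380,372,155,.0065),(380,372,64,.0065))
b=imaging.read_camera("top"); cv2.imwrite("pics/t7.png",b)
bricks(b,(395,475,165,205),.042); bricks(b,(217,298,165,205),.042)
m=b.max(2)<62
for r in (166,174,182): print(r,''.join('#' if v else '.' for v in m[r,380:475]))
E
```

```text
t 27.8 pos [ 374.  -302.   157.1] yaw 0.0055 tilt 0.001 Rz [ 7.e-04 -7.e-04 -1.e+00] gap 0.0129 F [ 0.1 -0.7 -1.6]
turn -0.001 shift [  3.52 -12.06   0.08]
turn 0.0 shift [ -3.1 -14.9   0. ]
turn 0.0 shift [0.   0.   3.64]
brick [ 573.7 -285.9   42. ] size 73.0 87.0
brick [ 582.6 -382.8   42. ] size 87.0 102.0
brick [553.1 375.5  42. ] size 71.0 96.0
166 ......##...###################...................................................#####.........
174 ......##............................#####################.....########################.........
182 ......###............................####################.....##########################.......
```

Request:
send_rows:
  plan:
    - [0.3,-0.5,0,0,0,0]
    - [0.3,-1,0,0,0,0]
    - [0.3,-1,0,0,0,0]
    - [0.3,-1,0,0,0,0]
    - [0.3,-1,0,0,0,0]
    - [0.3,-1,0,0,0,0]
    - [0.3,-1,0,0,0,0]
    - [0.3,-1,0,0,0,0]
    - [0.3,-1,0,0,0,0]
    - [0.3,-1,0,0,0,0]

```text
time_s: 28.65
ee_pos: [0.4466, -0.0626, 0.156]
eef_rot: [-3.141, -0.011, 0.002]
ft_force: [0.1, -0.5, -2.2]
finger_gap: 0.013
finger_force: 78.4
```

Request:
send_rows:
  plan:
    - [0.3,-1,0,0,0,0]
    - [0.3,-1,0,0,0,0]
    - [0,-1,0,0,0,0]
    - [0,-1,0,0,0,0]
    - [0,-1,0,0,0,0]
    - [0,-1,0,0,0,0]
    - [-0.3,-1,0,0,0,0]
    - [-0.3,-1,0,0,0,0]
    - [-0.3,-1,0,0,0,0]
    - [-0.3,-1,0,0,0,0]

```text
time_s: 29.48
ee_pos: [0.4292, 0.187, 0.156]
eef_rot: [3.142, 0.011, -0.002]
ft_force: [0.4, -0.2, -2.2]
finger_gap: 0.013
finger_force: 78.3
```

Request:
send_rows:
  plan:
    - [-0.3,-1,0,0,0,0]
    - [-0.3,-1,0,0,0,0]
    - [-0.3,-1,0,0,0,0]
    - [-0.3,-1,0,0,0,0]
    - [-0.3,-1,0,0,0,0]
    - [-0.3,-1,0,0,0,0]
    - [-0.3,-0.9,0,0,0,0]
    - [0,-0.5,0,0,0,0]
    - [0,0,0,0,0,0]
    - [0,0,0,0,0,0]

```text
time_s: 30.32
ee_pos: [0.3762, 0.3689, 0.1559]
eef_rot: [3.141, 0.015, -0.002]
ft_force: [0.1, 0.4, -1.8]
finger_gap: 0.0133
finger_force: 78.3
```

```bash
python3 - <<'E'
from h import *
go((376,373.8,64,.0065),(475,374.5,64,.0065))
E
```

```text
t 30.3 pos [376.2 368.9 155.9] yaw 0.0094 tilt -0.002 Rz [-0.0012 -0.0011 -1.    ] gap 0.0133 F [ 0.1  0.4 -1.8]
turn 0.002 shift [-0.01 -0.2   3.67]
turn 0.0 shift [ 3.96 -0.   -0.  ]
```

Request:
send_rows:
  plan:
    - [0,-0.2,0.4,0,0,0.002]
    - [0,0,0.6,0,0,0]
    - [0,0,0.6,0,0,0]
    - [0,0,0.6,0,0,0]
    - [0,0,0.6,0,0,0]
    - [0,0,0.6,0,0,0]
    - [0,0,0.25,0,0,0]
    - [0,0,0,0,0,0]
    - [0,0,0,0,0,0]

```text
time_s: 31.07
ee_pos: [0.3775, 0.3726, 0.0655]
eef_rot: [3.141, 0.004, -0.001]
ft_force: [-0.2, 0.3, -1.2]
finger_gap: 0.0128
finger_force: 78.3
```

```bash
python3 - <<'E'
from h import *
go((475,374.5,64,.0065))
E
```

```text
t 31.1 pos [377.5 372.6  65.5] yaw 0.0028 tilt -0.001 Rz [-7.e-04 -6.e-04 -1.e+00] gap 0.0128 F [-0.2  0.3 -1.2]
turn -0.002 shift [ 3.9  -0.05  0.06]
```

Request:
send_rows:
  plan:
    - [0.2,-0.06,0,0,0,-0.002]
    - [0.4,0,0,0,0,0]
    - [0.5,0,0,0,0,0]
    - [0.5,0,0,0,0,0]
    - [0.5,0,0,0,0,0]
    - [0.5,0,0,0,0,0]
    - [0.5,0,0,0,0,0]
    - [0.5,0,0,0,0,0]
    - [0.3,0,0,0,0,0]
    - [0,0,0,0,0,0]

```text
time_s: 31.9
ee_pos: [0.4771, 0.3746, 0.0651]
eef_rot: [3.141, 0.007, 0.001]
ft_force: [0.1, -0.0, -1.5]
finger_gap: 0.0129
finger_force: 78.3
```

Request:
send_rows:
  plan:
    - [0,0,-0.15,0,0,0]
    - [0,0,-0.2,0,0,0]
    - [0,0,-0.2,0,0,0]
    - [0,0,-0.3,0,0,0]
    - [0,0,-0.3,0,0,0]
    - [0,0,-0.4,0,0,0]
    - [0,0,-0.4,0,0,0]
    - [0,0,-0.4,0,0,0]
    - [0,0,-0.4,0,0,0]
    - [0,0,-0.4,0,0,0]

```text
time_s: 32.73
ee_pos: [0.4748, 0.3755, 0.1454]
eef_rot: [-3.142, -0.011, -0.0]
ft_force: [-0.3, -0.5, -3.3]
finger_gap: 0.0131
finger_force: 78.1
```

Request:
send_rows:
  plan:
    - [0,0,-0.4,0,0,0]
    - [0,0,-0.4,0,0,0]
    - [0,0,-0.2,0,0,0]
    - [0,0,0,0,0,0]
    - [0,0,0,0,0,0]

```text
time_s: 33.15
ee_pos: [0.4748, 0.3754, 0.1692]
eef_rot: [3.141, 0.011, -0.0]
ft_force: [-0.1, -0.6, -3.1]
finger_gap: 0.013
finger_force: 78.2
```

```bash
python3 - <<'E'
from h import *
go((492.5,-211,168,None))
b=imaging.read_camera("side"); 
p=proj("side",[[.55,.375,.14]])[0].round();print(p); x,y=p.astype(int); print(b[y-3:y+4:3,x-6:x+7:6].tolist())
E
```

```text
t 33.1 pos [474.8 375.4 169.2] yaw 0.0067 tilt -0.0 Rz [-1.e-04 -2.e-04 -1.e+00] gap 0.013 F [-0.1 -0.6 -3.1]
turn 0.0 shift [ 0.55 23.46  0.05]
[224. 207.]
[[[7, 18, 32], [6, 15, 28], [16, 24, 35]], [[7, 14, 25], [9, 19, 33], [9, 18, 32]], [[10, 19, 33], [8, 15, 27], [7, 16, 29]]]
```

Request:
send_rows:
  plan:
    - [0,0.2,0,0,0,0]
    - [0,0.4,0,0,0,0]
    - [0,0.6,0,0,0,0]
    - [0.02,0.8,0,0,0,0]
    - [0.02,0.8,0,0,0,0]
    - [0.02,0.8,0,0,0,0]
    - [0.02,0.8,0,0,0,0]
    - [0.02,0.8,0,0,0,0]
    - [0.02,0.8,0,0,0,0]
    - [0.02,0.8,0,0,0,0]

```text
time_s: 34.03
ee_pos: [0.4791, 0.2033, 0.1689]
eef_rot: [3.141, 0.009, -0.001]
ft_force: [0.0, 0.9, -3.5]
finger_gap: 0.0133
finger_force: 78.2
```

Request:
send_rows:
  plan:
    - [0.02,0.8,0,0,0,0]
    - [0.02,0.8,0,0,0,0]
    - [0.02,0.8,0,0,0,0]
    - [0.02,0.8,0,0,0,0]
    - [0.02,0.8,0,0,0,0]
    - [0.02,0.8,0,0,0,0]
    - [0.02,0.8,0,0,0,0]
    - [0.02,0.8,0,0,0,0]
    - [0.02,0.8,0,0,0,0]
    - [0.02,0.8,0,0,0,0]

```text
time_s: 34.87
ee_pos: [0.4849, 0.0036, 0.169]
eef_rot: [3.141, 0.009, -0.001]
ft_force: [0.9, 0.5, -3.8]
finger_gap: 0.0129
finger_force: 78.2
```

Request:
send_rows:
  plan:
    - [0.02,0.8,0,0,0,0]
    - [0.02,0.8,0,0,0,0]
    - [0.02,0.8,0,0,0,0]
    - [0.02,0.8,0,0,0,0]
    - [0.02,0.8,0,0,0,0]
    - [0.02,0.8,0,0,0,0]
    - [0.02,0.8,0,0,0,0]
    - [0.02,0.8,0,0,0,0]
    - [0.02,0.8,0,0,0,0]
    - [0,0.6,0,0,0,0]

```text
time_s: 35.7
ee_pos: [0.4904, -0.192, 0.169]
eef_rot: [3.141, 0.008, -0.001]
ft_force: [0.2, -0.7, -3.1]
finger_gap: 0.0129
finger_force: 78.2
```

Request:
send_rows:
  plan:
    - [0,0.4,0,0,0,0]
    - [0,0.2,0,0,0,0]
    - [0,0.16,0,0,0,0]
    - [0,0,0,0,0,-0.012]
    - [0,0,0,0,0,-0.011]
    - [0,0,0,0,0,0]
    - [0,0,0,0,0,0]

```text
time_s: 36.28
ee_pos: [0.4919, -0.2076, 0.1693]
eef_rot: [-3.141, -0.067, 0.0]
ft_force: [0.1, -0.0, -3.2]
finger_gap: 0.0132
finger_force: 78.2
```

```bash
python3 - <<'E'
from h import *
b=imaging.read_camera("top"); cv2.imwrite("pics/t8.png",b)
go((492.5,-211,100,.04))
m=b.max(2)<62
for r in (160,164,168,172,176,180): print(r,''.join('#' if v else '.' for v in m[r,380:475]))
E
```

```text
t 36.3 pos [ 491.9 -207.8  169.4] yaw 0.0423 tilt 0.0 Rz [ 0.e+00 -1.e-04 -1.e+00] gap 0.0131 F [-0.4  0.3 -2.5]
turn 0.002 shift [0.02 0.13 2.77]
160 ......................................................########.................................
164 ......##..############...####################################..#.....#.........................
168 ......##..........######################.........##########...#................................
172 ......##..........########################################...#.................................
176 ......###.........########################..############...###.....#...........................
180 ......###.........######################...###########..####......#............................
```

Request:
send_rows:
  plan:
    - [0.02,0.1,0.2,0,0,0]
    - [0,0,0.4,0,0,0]
    - [0,0,0.4,0,0,0]
    - [0,0,0.4,0,0,0]
    - [0,0,0.4,0,0,0]
    - [0,0,0.4,0,0,0]
    - [0,0,0.2,0,0,0]
    - [0,0,0.2,0,0,0]
    - [0,0,0.2,0,0,0]
    - [0,0,0,0,0,0]

```text
time_s: 37.17
ee_pos: [0.4919, -0.2108, 0.0984]
eef_rot: [-3.141, -0.065, 0.002]
ft_force: [0.4, 0.1, -3.2]
finger_gap: 0.0133
finger_force: 78.1
```

Request:
send_rows:
  plan:
    - [0,0,0.2,0,0,0]
    - [0,0,0.2,0,0,0]
    - [0,0,0.2,0,0,0]
    - [0,0,0.2,0,0,0]
    - [0,0,0.2,0,0,0]
    - [0,0,0.2,0,0,0]
    - [0,0,0.18,0,0,0]
    - [0,0,0,0,0,0]

```text
time_s: 37.83
ee_pos: [0.4919, -0.2108, 0.0638]
eef_rot: [-3.141, -0.065, 0.002]
ft_force: [-0.9, 0.5, -2.2]
finger_gap: 0.0131
finger_force: 78.3
```

Request:
send_rows:
  plan:
    - [-0.3,0,0,0,0,0]
    - [-0.5,0,0,0,0,0]
    - [-0.5,0,0,0,0,0]
    - [-0.5,0,0,0,0,0]
    - [-0.6,0,0,0,0,0]
    - [-0.6,0,0,0,0,0]
    - [-0.6,0,0,0,0,0]
    - [-0.6,0,0,0,0,0]
    - [-0.5,0,0,0,0,0]
    - [0,0,0,0,0,0]

```text
time_s: 38.67
ee_pos: [0.3724, -0.2162, 0.0649]
eef_rot: [3.141, 0.062, -0.002]
ft_force: [-0.0, -0.1, -1.8]
finger_gap: 0.0128
finger_force: 78.4
```

Request:
send_rows:
  plan:
    - [0,0,-0.4,0,0,0]
    - [0,0,-0.6,0,0,0]
    - [0,0,-0.6,0,0,0]
    - [0,0,-0.6,0,0,0]
    - [0,0,-0.6,0,0,0]
    - [0,0,-0.6,0,0,0]
    - [0,0,-0.3,0,0,0]
    - [0,0,0,0,0,0]

```text
time_s: 39.33
ee_pos: [0.3765, -0.2161, 0.1595]
eef_rot: [3.139, 0.066, 0.005]
ft_force: [1.1, -0.0, -2.3]
finger_gap: 0.0129
finger_force: 78.4
```

```bash
python3 - <<'E'
from h import *
go((450,-100,155,.03),(529,64.5,155,.03),(529,64.5,55,.03))
b=imaging.read_camera("top"); cv2.imwrite("pics/t9.png",b)
bricks(b,(395,475,165,205),.042); bricks(b,(217,298,165,205),.042)
cv2.imwrite("pics/v9.png",cv2.resize(b[150:240,300:480],(800,400),interpolation=cv2.INTER_CUBIC))
E
```

```text
t 39.3 pos [ 376.5 -216.1  159.5] yaw 0.0419 tilt 0.005 Rz [ 0.0034 -0.0018 -1.    ] gap 0.0129 F [ 1.1 -0.  -2.3]
turn 0.008 shift [ 3.08 -4.56  0.18]
turn 0.0 shift [ 3.36 -6.48 -0.  ]
turn 0.0 shift [0. 0. 4.]
brick [ 567.1 -208.6   42. ] size 62.0 90.0
brick [ 573.7 -285.9   42. ] size 73.0 87.0
brick [ 582.6 -382.8   42. ] size 87.0 102.0
```

View pics/v9.png

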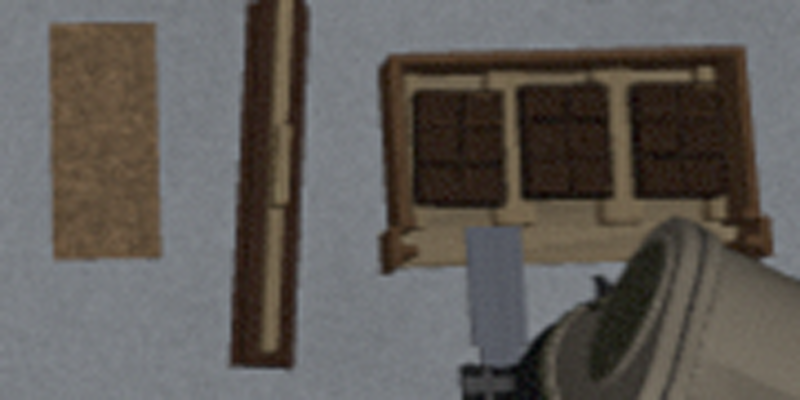

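Request:
send_rows:
  plan:
    - [0.2,-0.3,0,0,0,0.008]
    - [0.5,-0.85,0,0,0,0]
    - [0.5,-0.85,0,0,0,0]
    - [0.5,-0.85,0,0,0,0]
    - [0.5,-0.85,0,0,0,0]
    - [0.5,-0.85,0,0,0,0]
    - [0.5,-0.85,0,0,0,0]
    - [0.5,-0.85,0,0,0,0]
    - [0.5,-0.85,0,0,0,0]
    - [0.5,-0.85,0,0,0,0]

```text
time_s: 40.22
ee_pos: [0.4865, -0.0123, 0.1562]
eef_rot: [-3.141, -0.046, 0.003]
ft_force: [1.0, -1.4, -1.7]
finger_gap: 0.0131
finger_force: 78.4
```

Request:
send_rows:
  plan:
    - [0.5,-0.85,0,0,0,0]
    - [0.5,-0.85,0,0,0,0]
    - [0.5,-0.85,0,0,0,0]
    - [0.2,-0.4,0,0,0,0]
    - [0,0,0,0,0,0]
    - [0,0,0.5,0,0,0]
    - [0,0,0.5,0,0,0]
    - [0,0,0.5,0,0,0]
    - [0,0,0,0,0,0]

```text
time_s: 40.97
ee_pos: [0.5247, 0.0596, 0.1168]
eef_rot: [3.14, 0.044, -0.008]
ft_force: [-0.5, 0.0, -2.8]
finger_gap: 0.0131
finger_force: 78.3
```

```bash
python3 - <<'E'
from h import *
go((527.5,64.2,70,.03),(527.5,64.2,55,.03))
E
```

```text
t 41.0 pos [524.7  59.6 116.8] yaw 0.0281 tilt -0.008 Rz [-0.005  -0.0012 -1.    ] gap 0.0131 F [-0.5  0.  -2.8]
turn -0.001 shift [ 0.12 -0.18  1.87]
turn 0.0 shift [0.  0.  0.6]
```

Request:
send_rows:
  plan:
    - [0.12,-0.18,0.3,0,0,0]
    - [0,0,0.4,0,0,0]
    - [0,0,0.4,0,0,0]
    - [0,0,0.4,0,0,0]
    - [0,0,0.3,0,0,0]
    - [0,0,0.2,0,0,0]
    - [0,0,0,0,0,0]
    - [0,0,0,0,0,0]

```text
time_s: 41.63
ee_pos: [0.5295, 0.0659, 0.0696]
eef_rot: [3.141, 0.046, -0.001]
ft_force: [0.8, -0.2, -1.1]
finger_gap: 0.0129
finger_force: 78.5
```

```bash
python3 - <<'E'
from h import *
go((527.5,64.2,54.5,.03))
E
```

```text
t 41.6 pos [529.5  65.9  69.6] yaw 0.0293 tilt -0.001 Rz [-6.e-04 -2.e-04 -1.e+00] gap 0.0129 F [ 0.8 -0.2 -1.1]
turn -0.0 shift [-0.08  0.06  0.6 ]
```

Request:
send_rows:
  plan:
    - [-0.08,0.06,0.2,0,0,0]
    - [0,0,0.2,0,0,0]
    - [0,0,0.1,0,0,0]
    - [0,0,0.08,0,0,0]
    - [0,0,0,0,0,0]
    - [0,0,0,0,0,0]

```text
time_s: 42.13
ee_pos: [0.5277, 0.0644, 0.0552]
eef_rot: [3.141, 0.046, -0.0]
ft_force: [-0.9, 0.4, -1.9]
finger_gap: 0.0132
finger_force: 78.4
```

```bash
python3 - <<'E'
from h import *
go((527.5,64.2,54.5,.03))
E
```

```text
t 42.1 pos [527.7  64.4  55.2] yaw 0.0293 tilt -0.0 Rz [-2.e-04 -1.e-04 -1.e+00] gap 0.0132 F [-0.9  0.4 -1.9]
turn -0.0 shift [-0.01  0.01  0.03]
```

Request:
send_rows:
  plan:
    - [0,0,0.03,0,0,0]
    - [0,0,0,0,0,0]
    - [0,0,0,0,0,0]
    - [0,0,0,0,0,0]
    - [0,0,0,0,0,0]
    - [0,0,0,0,0,0]
    - [0,0,0,0,0,0]
    - [0,0,0,0,0,0]
  gripper: 1

```text
time_s: 42.8
ee_pos: [0.5277, 0.0644, 0.0545]
eef_rot: [3.141, 0.046, -0.0]
ft_force: [0.9, -0.0, -0.9]
finger_gap: 0.0854
finger_force: 0.0
```

Request:
send_rows:
  plan:
    - [0,0,-0.2,0,0,0]
    - [0,0,-0.5,0,0,0]
    - [0,0,-0.5,0,0,0]
    - [0,0,-0.6,0,0,0]
    - [0,0,-0.6,0,0,0]
    - [0,0,-0.6,0,0,0]
    - [0,0,-0.6,0,0,0]
    - [0,0,-0.4,0,0,0.025]
    - [0,0,0,0,0,0.025]
    - [0,0,0,0,0,0]

```text
time_s: 43.63
ee_pos: [0.5284, 0.0645, 0.1568]
eef_rot: [-3.141, 0.075, -0.005]
ft_force: [-0.4, -0.1, -0.2]
finger_gap: 0.0852
finger_force: 0.0
```

```bash
python3 - <<'E'
from h import *
print(telemetry.get_obs()["joint_positions"].round(2))
go((543.6,-63.6,150,-.045),(543.6,-63.6,54,-.045))
E
```

```text
[ 0.14  0.21 -0.39  1.79  0.09  1.16 -1.89]
t 43.6 pos [528.4  64.5 156.8] yaw -0.0475 tilt -0.005 Rz [ 0.0029 -0.     -1.    ] gap 0.0852 F [-0.4 -0.1 -0.2]
turn -0.002 shift [0.84 5.09 0.27]
turn 0.0 shift [ 0.   -0.    3.84]
```

Request:
send_rows:
  plan:
    - [0.1,0.4,0,0,0,-0.001]
    - [0.1,0.8,0,0,0,0]
    - [0.1,0.8,0,0,0,0]
    - [0.1,0.8,0,0,0,0]
    - [0.1,0.8,0,0,0,0]
    - [0.1,0.8,0,0,0,0]
    - [0.14,0.5,0,0,0,0]
    - [0.1,0.19,0,0,0,0]
    - [0,0,0,0,0,0]
    - [0,0,0,0,0,0]

```text
time_s: 44.47
ee_pos: [0.5431, -0.0628, 0.1544]
eef_rot: [-3.14, 0.068, 0.001]
ft_force: [0.1, -0.1, 0.3]
finger_gap: 0.0851
finger_force: 0.0
```

```bash
python3 - <<'E'
from h import *
print(telemetry.get_obs()["joint_positions"].round(2))
go((543.6,-63.6,54,-.045))
b=imaging.read_camera("top"); cv2.imwrite("pics/t10.png",b)
a=cv2.imread("pics/t9.png"); h=cv2.cvtColor(a,cv2.COLOR_BGR2GRAY).astype(int)
for r in (155,165,172,178,190,197,205,215,225): print(r,h[r,350:374].tolist())
E
```

```text
[ 0.3   0.24 -0.3   1.76  0.08  1.16 -1.64]
t 44.5 pos [543.1 -62.8 154.4] yaw -0.0433 tilt 0.001 Rz [-3.e-04  4.e-04 -1.e+00] gap 0.0851 F [ 0.1 -0.1  0.3]
turn 0.001 shift [0.02 0.03 4.02]
155 [119, 122, 123, 125, 123, 63, 38, 33, 40, 35, 36, 46, 81, 110, 104, 90, 40, 34, 45, 81, 129, 126, 125, 127]
165 [119, 125, 124, 124, 120, 48, 40, 30, 37, 40, 42, 58, 102, 110, 101, 56, 36, 36, 61, 114, 124, 124, 126, 127]
172 [126, 124, 130, 120, 78, 43, 34, 36, 41, 41, 47, 67, 106, 108, 100, 45, 25, 33, 70, 126, 127, 126, 123, 121]
178 [125, 125, 127, 120, 61, 41, 29, 39, 39, 39, 48, 70, 83, 99, 93, 64, 39, 42, 82, 127, 131, 126, 125, 121]
190 [123, 124, 126, 103, 49, 35, 28, 39, 37, 40, 54, 64, 92, 101, 99, 40, 32, 60, 108, 125, 129, 124, 124, 122]
197 [126, 128, 121, 59, 36, 25, 34, 39, 38, 42, 79, 97, 95, 82, 38, 34, 33, 74, 130, 125, 123, 122, 124, 125]
205 [129, 128, 120, 51, 34, 20, 40, 44, 38, 60, 79, 102, 97, 68, 36, 38, 52, 94, 126, 125, 125, 125, 120, 126]
215 [127, 122, 79, 38, 32, 35, 35, 41, 41, 67, 99, 102, 96, 42, 36, 34, 68, 126, 126, 125, 124, 121, 124, 123]
225 [127, 119, 49, 36, 29, 42, 34, 32, 54, 84, 100, 101, 81, 42, 30, 39, 82, 126, 126, 123, 121, 120, 119, 120]
```

```bash
python3 - <<'E'
from h import *
h=cv2.cvtColor(cv2.imread("pics/t9.png"),cv2.COLOR_BGR2GRAY).astype(float)
L=[];Rr=[];PL=[];PR=[]
def cross(r,c0,c1,lvl):
    v=h[r,c0:c1+1]
    for i in range(len(v)-1):
        if (v[i]-lvl)*(v[i+1]-lvl)<0: return c0+i+(v[i]-lvl)/(v[i]-v[i+1])
for r in range(153,230):
    a=cross(r,349,358,80); d=[cross(r,c,c+1,80) for c in range(372,363,-1)]; d=[x for x in d if x]
    if a is None or not d: continue
    L.append((a,r));Rr.append((d[0],r))
    seg=h[r,357:370]; k=357+int(seg.argmax()); e=cross(r,k,k+5,70); f=[cross(r,c,c+1,85) for c in range(k,355,-1)]; f=[x for x in f if x]
    if e and f: PL.append((f[0],r));PR.append((e,r))
def fit(pts,z,name,xr=(0,2000)):
    P=onz("top",pts,z)*1000; P=P[(P[:,0]>xr[0])&(P[:,0]<xr[1])]; k=np.polyfit(P[:,0]-543.6,P[:,1],1); print(name,z,k.round(4))
fit(L,0.,"left base");fit(L,.036,"left top");fit(Rr,.036,"right top");fit(Rr,.0,"right base")
fit(PL,.056,"panel L",(590,670));fit(PR,.056,"panel R",(590,670));fit(PL,.056,"panel L",(420,500));fit(PR,.056,"panel R",(420,500));fit(PL,.086,"tab L",(515,570));fit(PR,.086,"tab R",(515,570))
E
```

```text
left base 0.0 [ -0.0462 -39.4172]
left top 0.036 [ -0.0462 -36.1515]
right top 0.036 [-4.44000e-02 -8.43033e+01]
right base 0.0 [-4.44000e-02 -8.90171e+01]
panel L 0.056 [ -0.07   -57.4827]
panel R 0.056 [-6.34000e-02 -6.79074e+01]Traceback (most recent call last):
  File "<stdin>", line 17, in <module>
  File "<stdin>", line 15, in fit
    raise TypeError("expected non-empty vector for x")
TypeError: expected non-empty vector for x
```

Request:
send_rows:
  plan:
    - [0.02,0.02,0.3,0,0,0]
    - [0,0,0.6,0,0,0]
    - [0,0,0.6,0,0,0]
    - [0,0,0.6,0,0,0]
    - [0,0,0.6,0,0,0]
    - [0,0,0.6,0,0,0]
    - [0,0,0.5,0,0,0]
    - [0,0,0.2,0,0,0]
    - [0,0,0,0,0,0]
    - [0,0,0,0,0,0]

```text
time_s: 45.35
ee_pos: [0.5436, -0.0639, 0.0547]
eef_rot: [3.141, -0.069, -0.0]
ft_force: [0.2, 0.8, 1.1]
finger_gap: 0.0854
finger_force: 0.0
```

Request:
send_rows:
  plan:
    - [0,0,0,0,0,0]
    - [0,0,0,0,0,0]
    - [0,0,0,0,0,0]
    - [0,0,0,0,0,0]
    - [0,0,0,0,0,0]
    - [0,0,0,0,0,0]
    - [0,0,0,0,0,0]
    - [0,0,0,0,0,0]
    - [0,0,0,0,0,0]
    - [0,0,0,0,0,0]
  gripper: 0
  force: 25

```text
time_s: 46.18
ee_pos: [0.5436, -0.0642, 0.0547]
eef_rot: [3.141, -0.069, 0.0]
ft_force: [-1.2, -0.6, 3.9]
finger_gap: 0.0093
finger_force: 25.5
```

```bash
python3 - <<'E'
from h import *
go((543.6,-63.6,54,-.045)); print(telemetry.get_obs()["torque"].round(2))
E
```

```text
t 46.2 pos [543.6 -64.2  54.7] yaw -0.0441 tilt 0.0 Rz [ 2.e-04 -2.e-04 -1.e+00] gap 0.0093 F [-1.2 -0.6  3.9]
turn 0.001 shift [-0.   -0.02  0.03]
[-0.    0.14  0.01]
```

Request:
send_rows:
  plan:
    - [0,0,0,0,0,0]
    - [0,0,0,0,0,0]
    - [0,0,-0.2,0,0,0]
    - [0,0,-0.3,0,0,0]
    - [0,0,-0.3,0,0,0]
    - [0,0,-0.3,0,0,0]
    - [0,0,-0.3,0,0,0]
    - [0,0,-0.4,0,0,0]
    - [0,0,-0.4,0,0,0]
    - [0,0,-0.4,0,0,0]
  gripper: 0
  force: 80

```text
time_s: 47.02
ee_pos: [0.5436, -0.0642, 0.1207]
eef_rot: [3.141, -0.069, 0.0]
ft_force: [0.4, -0.5, -1.7]
finger_gap: 0.0088
finger_force: 78.0
```

Request:
send_rows:
  plan:
    - [0,0,-0.4,0,0,0]
    - [0,0,-0.4,0,0,0]
    - [0,0,-0.4,0,0,0]
    - [0,0,-0.4,0,0,0]
    - [0,0,-0.3,0,0,0.04]
    - [0,0,-0.2,0,0,0.04]
    - [0,0,0,0,0,0]
    - [0,0,0,0,0,0]

```text
time_s: 47.68
ee_pos: [0.5436, -0.0642, 0.1724]
eef_rot: [3.131, -0.255, 0.001]
ft_force: [0.2, -1.5, -2.0]
finger_gap: 0.0091
finger_force: 77.8
```

```bash
python3 - <<'E'
from h import *
print(telemetry.get_obs()["joint_positions"].round(2))
go((503,-293,170,None))
E
```

```text
[ 0.29  0.22 -0.29  1.73  0.07  1.2  -1.75]
t 47.7 pos [543.6 -64.2 172.4] yaw -0.1624 tilt 0.001 Rz [ 3.e-04 -3.e-04 -1.e+00] gap 0.0091 F [ 0.2 -1.5 -2. ]
turn 0.0 shift [-0.12  9.29  0.09]
```

Request:
send_rows:
  plan:
    - [0,0,0,0,0,-0.04]
    - [0,0,0,0,0,-0.08]
    - [0,0,0,0,0,-0.08]
    - [0,0,0,0,0,-0.08]
    - [0,0,0,0,0,-0.08]
    - [0,0,0,0,0,-0.08]
    - [0,0,0,0,0,-0.08]
    - [0,0,0,0,0,-0.08]
    - [0,0,0,0,0,-0.08]
    - [0,0,0,0,0,-0.08]

```text
time_s: 48.52
ee_pos: [0.5432, -0.0642, 0.1715]
eef_rot: [-2.768, -1.484, 0.002]
ft_force: [0.4, 0.6, -2.4]
finger_gap: 0.009
finger_force: 77.9
```

Request:
send_rows:
  plan:
    - [0,0,0,0,0,-0.08]
    - [0,0,0,0,0,-0.08]
    - [0,0,0,0,0,-0.08]
    - [0,0,0,0,0,-0.08]
    - [0,0,0,0,0,-0.06]
    - [0,0,0,0,0,-0.042]
    - [0,0,0,0,0,0]
    - [0,0,0,0,0,0]

```text
time_s: 49.18
ee_pos: [0.5433, -0.0642, 0.1717]
eef_rot: [-2.18, -2.262, 0.001]
ft_force: [0.1, -0.1, -1.8]
finger_gap: 0.0089
finger_force: 77.9
```

```bash
python3 - <<'E'
from h import *
print(telemetry.get_obs()["joint_positions"].round(2))
go((503,-293,170,1.611))
E
```

```text
[ 0.45  0.24 -0.48  1.73  0.12  1.2  -0.02]
t 49.2 pos [543.3 -64.2 171.7] yaw 1.6079 tilt 0.001 Rz [-8.e-04 -0.e+00 -1.e+00] gap 0.0089 F [ 0.1 -0.1 -1.8]
turn -0.002 shift [-9.08 -1.98  0.07]
```

Request:
send_rows:
  plan:
    - [-0.4,-0.1,0,0,0,-0.002]
    - [-0.8,-0.2,0,0,0,0]
    - [-0.9,-0.2,0,0,0,0]
    - [-1,-0.2,0,0,0,0]
    - [-1,-0.2,0,0,0,0]
    - [-1,-0.2,0,0,0,0]
    - [-1,-0.2,0,0,0,0]
    - [-1,-0.2,0,0,0,0]
    - [-0.9,-0.2,0,0,0,0]
    - [-0.6,-0.2,0,0,0,0]

```text
time_s: 50.02
ee_pos: [0.5035, -0.2845, 0.1718]
eef_rot: [2.18, 2.262, -0.002]
ft_force: [0.4, -0.5, -1.4]
finger_gap: 0.0086
finger_force: 77.9
```

Request:
send_rows:
  plan:
    - [-0.3,-0.08,0,0,0,0]
    - [-0.18,0,0,0,0,0]
    - [0,0,0.4,0,0,0]
    - [0,0,0.4,0,0,0]
    - [0,0,0.4,0,0,0]
    - [0,0,0.4,0,0,0]
    - [0,0,0.3,0,0,0]
    - [0,0,0.2,0,0,0]
    - [0,0,0,0,0,0]
    - [0,0,0,0,0,0]

```text
time_s: 50.85
ee_pos: [0.5033, -0.2929, 0.1194]
eef_rot: [-2.175, -2.267, 0.0]
ft_force: [-0.7, -0.6, -1.2]
finger_gap: 0.0091
finger_force: 78.0
```

```bash
python3 - <<'E'
from h import *
print(telemetry.get_obs()["joint_positions"].round(2))
go((503,-293,112,1.611))
b=imaging.read_camera("top"); cv2.imwrite("pics/t11.png",b); s=imaging.read_camera("side"); cv2.imwrite("pics/s11.png",s)
A=cv2.resize(b[165:225,375:480],(800,457),interpolation=cv2.INTER_CUBIC)
cv2.imwrite("pics/v11.png",A)
p=proj("side",[[.5,-.29,.07],[.5,-.155,.05],[.5,-.43,.05]]);print(p.round(1))
E
```

```text
[ 0.72  0.35 -0.33  1.7   0.12  1.12  0.4 ]
t 50.9 pos [ 503.3 -292.9  119.4] yaw 1.612 tilt 0.0 Rz [-4.e-04  0.e+00 -1.e+00] gap 0.0091 F [-0.7 -0.6 -1.2]
turn 0.001 shift [-0.   -0.01  0.29]
[[379.3 152.6]
 [358.3 170.7]
 [398.  145.8]]
```

View pics/v11.png

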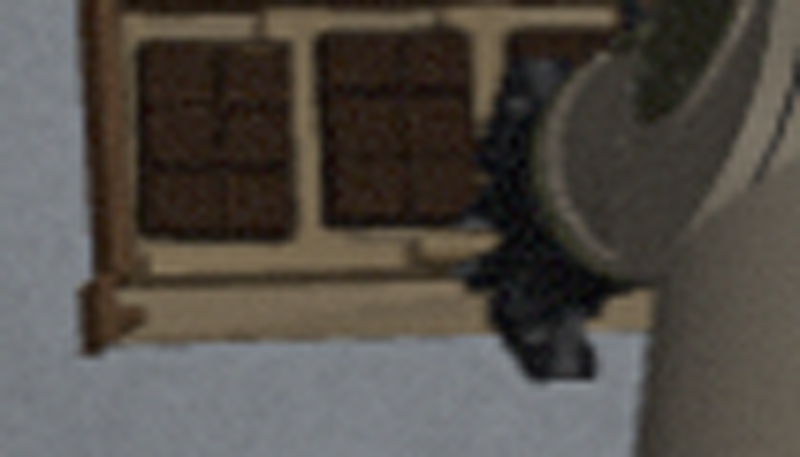

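```bash
python3 - <<'E'
from h import *
t0=cv2.imread("pics/top0.png");t1=cv2.imread("pics/t11.png")
def z(i,c,r,w,h): 
    a=cv2.resize(i[r:r+h,c:c+w],None,fx=18,fy=18,interpolation=cv2.INTER_CUBIC); return cv2.convertScaleAbs(a,alpha=1.7)
cv2.imwrite("pics/v12.png",np.hstack([z(t0,384,194,14,24),z(t0,462,190,14,24),z(t1,384,190,16,24)]))
h=cv2.cvtColor(t1,cv2.COLOR_BGR2GRAY)
for r in range(194,216): print(r,h[r,384:412].tolist())
Rm=R.from_rotvec([0,0,1.612]).as_matrix(); p=np.array([.5033,-.2929,0])
for zz in(.1194+.002,.1194-.048):
  P=[p+Rm@[a,b,0]+[0,0,zz] for a in(.135,-.135) for b in(.005,-.005)]
  print(proj("top",P).round(1).tolist())
print("groove ends",proj("top",[[.5073,-.1555,.05],[.4918,-.4304,.05]]).round(1))
E
```

```text
194 [127, 125, 100, 41, 33, 47, 67, 64, 61, 26, 29, 30, 21, 32, 31, 36, 30, 34, 31, 31, 29, 35, 33, 31, 26, 32, 31, 29]
195 [130, 125, 103, 40, 31, 49, 65, 60, 61, 35, 24, 21, 26, 20, 18, 23, 26, 17, 22, 27, 20, 27, 14, 27, 21, 22, 20, 16]
196 [128, 133, 121, 45, 29, 43, 66, 62, 63, 74, 59, 58, 60, 53, 38, 39, 39, 42, 40, 35, 37, 43, 38, 42, 39, 36, 34, 37]
197 [123, 130, 122, 48, 29, 41, 65, 62, 68, 89, 99, 100, 97, 98, 97, 99, 96, 94, 97, 99, 98, 98, 100, 100, 96, 95, 88, 86]
198 [127, 128, 124, 48, 31, 44, 68, 56, 68, 78, 86, 108, 110, 110, 109, 112, 108, 108, 109, 111, 111, 108, 108, 109, 110, 109, 107, 108]
199 [125, 132, 121, 49, 33, 46, 65, 63, 61, 61, 77, 109, 109, 107, 110, 109, 112, 111, 110, 111, 110, 109, 110, 109, 109, 109, 108, 107]
200 [128, 127, 120, 56, 36, 42, 52, 61, 57, 60, 73, 112, 110, 113, 111, 105, 97, 94, 97, 93, 97, 94, 95, 95, 95, 89, 82, 83]
201 [127, 127, 115, 65, 57, 60, 48, 37, 54, 54, 56, 58, 57, 59, 59, 54, 55, 56, 55, 55, 55, 55, 54, 54, 53, 58, 50, 55]
202 [126, 112, 61, 38, 59, 57, 46, 48, 63, 58, 51, 62, 62, 58, 61, 62, 60, 62, 62, 65, 65, 72, 75,
[... 1277 characters left out ...]
3, 126, 125, 128, 127, 129, 130, 127, 127, 125, 125, 123, 123, 129, 131, 129, 127, 124, 123]
213 [124, 121, 127, 124, 126, 126, 126, 124, 121, 122, 120, 119, 123, 122, 123, 123, 123, 127, 126, 124, 129, 128, 129, 126, 126, 122, 125, 126]
214 [123, 122, 121, 126, 125, 126, 125, 122, 121, 122, 123, 122, 124, 120, 124, 124, 128, 125, 126, 126, 125, 128, 127, 125, 126, 127, 125, 126]
215 [124, 120, 120, 122, 126, 126, 123, 123, 118, 122, 126, 128, 128, 124, 124, 125, 124, 126, 129, 124, 125, 127, 125, 123, 124, 122, 125, 128]
[[394.6, 200.8], [394.4, 197.7], [479.0, 198.8], [478.7, 195.7]]
[[391.4, 203.1], [391.2, 200.1], [472.3, 201.1], [472.0, 198.1]]
groove ends [[389.2 199.7]
 [470.5 205.6]]
```

View pics/v12.png

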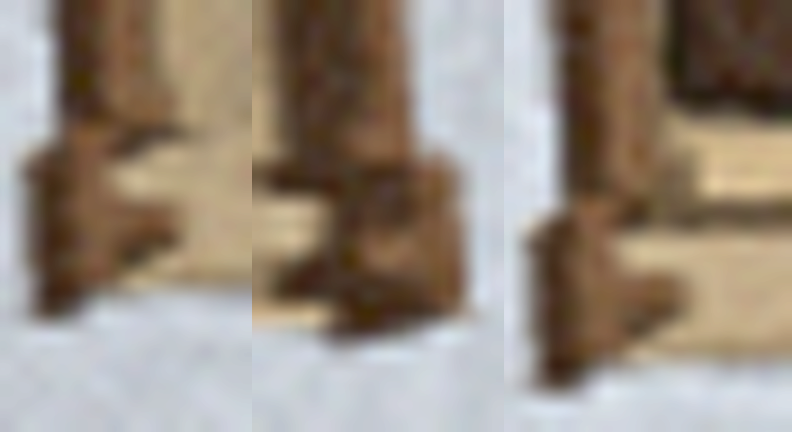

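```bash
python3 - <<'E'
from h import *
P=onz("top",[(391.8,202.67),(468.3,200.4),(389.9,202.7),(470.4,200.35)],.05)*1000;print(P.round(1),P[2:].mean(0),np.arctan2(P[1,0]-P[0,0],P[0,1]-P[1,1]))
print(np.linalg.norm(P[2]-P[3]))
E
```

```text
[[ 497.3 -164.2   50. ]
 [ 509.5 -423.8   50. ]
 [ 497.1 -157.8   50. ]
 [ 509.7 -431.    50. ]] [ 503.41242404 -294.36470666   50.        ] 0.0468100156838163
273.4686358836669
```

Request:
send_rows:
  plan:
    - [-0.08,-0.02,0,0,0,-0.003]
    - [0,0,0.2,0,0,0]
    - [0,0,0.3,0,0,0]
    - [0,0,0.2,0,0,0]
    - [0,0,0.1,0,0,0]
    - [0,0,0.1,0,0,0]
    - [0,0,0.1,0,0,0]
    - [0,0,0.1,0,0,0]
    - [0,0,0,0,0,0]

```text
time_s: 51.7
ee_pos: [0.5027, -0.295, 0.0915]
eef_rot: [-2.17, -2.271, 0.001]
ft_force: [0.4, 0.3, -1.3]
finger_gap: 0.0087
finger_force: 78.0
```

```bash
python3 - <<'E'
from h import *
go((502.7,-295,90,1.616)); print(telemetry.get_obs()["torque"].round(2))
E
```

```text
t 51.7 pos [ 502.7 -295.    91.5] yaw 1.6163 tilt 0.001 Rz [-6.e-04  1.e-04 -1.e+00] gap 0.0087 F [ 0.4  0.3 -1.3]
turn 0.0 shift [-0.   -0.    0.06]
[ 0.06 -0.07  0.02]
```

Request:
send_rows:
  plan:
    - [0,0,0.08,0,0,0]
    - [0,0,0.08,0,0,0]
    - [0,0,0.08,0,0,0]
    - [0,0,0,0,0,0]

```text
time_s: 52.03
ee_pos: [0.5027, -0.2949, 0.0856]
eef_rot: [-2.17, -2.271, 0.001]
ft_force: [0.1, 0.1, -1.1]
finger_gap: 0.0088
finger_force: 78.0
```

```bash
python3 - <<'E'
from h import *
go((502.7,-295,52.7,1.616)); print(telemetry.get_obs()["torque"].round(2))
E
```

```text
t 52.0 pos [ 502.7 -294.9   85.6] yaw 1.6164 tilt 0.001 Rz [-6.e-04  1.e-04 -1.e+00] gap 0.0088 F [ 0.1  0.1 -1.1]
turn 0.0 shift [-0.    0.    1.32]
[-0.    0.05  0.03]
```

Request:
send_rows:
  plan:
    - [0,0,0.12,0,0,0]
    - [0,0,0.12,0,0,0]
    - [0,0,0.12,0,0,0]
    - [0,0,0.12,0,0,0]
    - [0,0,0.12,0,0,0]
    - [0,0,0.12,0,0,0]
    - [0,0,0.12,0,0,0]
    - [0,0,0.12,0,0,0]
    - [0,0,0.12,0,0,0]
    - [0,0,0,0,0,0]

```text
time_s: 52.87
ee_pos: [0.5025, -0.2949, 0.0583]
eef_rot: [-2.17, -2.271, 0.001]
ft_force: [-0.1, -0.5, -0.8]
finger_gap: 0.0087
finger_force: 78.0
```

```bash
python3 - <<'E'
from h import *
go((502.7,-295,52.7,1.616)); print(telemetry.get_obs()["torque"].round(2))
E
```

```text
t 52.9 pos [ 502.5 -294.9   58.3] yaw 1.6163 tilt 0.001 Rz [-1.e-03  4.e-04 -1.e+00] gap 0.0087 F [-0.1 -0.5 -0.8]
turn 0.0 shift [-0.01  0.01  0.22]
[-0.01  0.04  0.  ]
```

Request:
send_rows:
  plan:
    - [0,0,0.08,0,0,0]
    - [0,0,0.06,0,0,0]
    - [0,0,0.06,0,0,0]
    - [0,0,0.06,0,0,0]
    - [0,0,0,0,0,0]
    - [0,0,0,0,0,0]

```text
time_s: 53.37
ee_pos: [0.5032, -0.2951, 0.0528]
eef_rot: [2.17, 2.271, 0.0]
ft_force: [0.1, 0.0, 0.6]
finger_gap: 0.009
finger_force: 78.5
```

```bash
python3 - <<'E'
from h import *
go((502.7,-295,52.7,1.616)); print(telemetry.get_obs()["torque"].round(2))
E
```

```text
t 53.4 pos [ 503.2 -295.1   52.8] yaw 1.6164 tilt 0.0 Rz [ 5.e-04 -4.e-04 -1.e+00] gap 0.009 F [0.1 0.  0.6]
turn 0.0 shift [ 0.01 -0.02  0.01]
[ 0.07 -0.02 -0.02]
```

Request:
send_rows:
  plan:
    - [0,0,0.03,0,0,0]
    - [0,0,0.03,0,0,0]
    - [0,0,0,0,0,0]
    - [0,0,0,0,0,0]

```text
time_s: 53.7
ee_pos: [0.5034, -0.2951, 0.0528]
eef_rot: [2.169, 2.271, -0.0]
ft_force: [-5.2, 3.3, 16.1]
finger_gap: 0.009
finger_force: 80.7
```

Request:
send_rows:
  plan:
    - [0,0,-0.05,0,0,0]
    - [0,0,0,0,0,0]
    - [0,0,0,0,0,0]
    - [0,0,0,0,0,0]
    - [0,0,0,0,0,0]
    - [0,0,0,0,0,0]
  gripper: 0.4

```text
time_s: 54.2
ee_pos: [0.5028, -0.295, 0.0521]
eef_rot: [-2.17, -2.271, 0.0]
ft_force: [0.7, -0.3, 0.4]
finger_gap: 0.034
finger_force: 0.0
```

Request:
send_rows:
  plan:
    - [0,0,-0.2,0,0,0]
    - [0,0,-0.4,0,0,0]
    - [0,0,-0.6,0,0,0]
    - [0,0,-0.8,0,0,0]
    - [0,0,-0.8,0,0,0]
    - [0,0,-0.8,0,0,0]
    - [0,0,-0.8,0,0,0]
    - [0,0,-0.8,0,0,0]
    - [0,0,-0.5,0,0,0]

```text
time_s: 54.95
ee_pos: [0.5036, -0.2953, 0.1981]
eef_rot: [2.168, 2.269, 0.001]
ft_force: [1.2, 0.5, 0.4]
finger_gap: 0.0344
finger_force: 0.0
```

Request:
send_rows:
  plan:
    - [-0.5,-0.3,0,0,0,0]
    - [-0.8,-0.5,0,0,0,0]
    - [-0.8,-0.5,0,0,0,0]
    - [-0.8,-0.5,0,0,0,0]
    - [-0.8,-0.5,0,0,0,0]
    - [-0.8,-0.5,0,0,0,0]
    - [-0.8,-0.5,0,0,0,0]
    - [-0.8,-0.5,0,0,0,0]
    - [-0.8,-0.5,0,0,0,0]
    - [0,0,0,0,0,0]

```text
time_s: 55.78
ee_pos: [0.3993, -0.477, 0.1949]
eef_rot: [2.178, 2.264, -0.005]
ft_force: [-1.3, -0.1, 0.3]
finger_gap: 0.0343
finger_force: 0.0
```

```bash
python3 - <<'E'
from h import *
go()
b=imaging.read_camera("top"); cv2.imwrite("pics/t13.png",b)
# blade on mat: bluish-grey (low saturation) inside the mat rectangle
hsv=cv2.cvtColor(b,cv2.COLOR_BGR2HSV).astype(int); B=b.astype(int)
m=((B[...,0]-B[...,2])>3)
sub=m[150:215,308:340]
for r in sub[::2]: print(''.join('#' if v else '.' for v in r))
g=cv2.cvtColor(b,cv2.COLOR_BGR2GRAY)
print(g[190:214,400].tolist(),g[190:214,455].tolist())
Rm=R.from_rotvec([0,0,.045]).as_matrix(); q=np.array([.503,-.2943,0])
print("tab top/panel top front edge proj",proj("top",[q+Rm@[-.005,y,z] for y,z in((.03,.084),(-.03,.084),(.12,.054),(-.12,.054))]).round(1).tolist())
bricks(b,(395,475,165,205),.042)
E
```

```text
t 55.8 pos [ 399.3 -477.   194.9] yaw 1.6098 tilt -0.005 Rz [-0.002  -0.0021 -1.    ] gap 0.0343 F [-1.3 -0.1  0.3]
################################
################################
################################
###.........................####
###.........................####
###.........................####
###.........................####
#########...................####
#########...................####
#########...................####
#########...................####
########....................####
########....................####
########....................####
#######.....................####
#######.....................####
#######.....................####
######......................####
######......................####
.###........................####
.###........................####
.###........................####
.##..........................###
.##..........................###
.##..........................###
###..........................###
###..........................###
###..........................###
####.........................###
####.......................#####
################################
################################
################################
[31, 40, 36, 34, 33, 12, 36, 89, 93, 89, 88, 103, 108, 102, 56, 72, 101, 102, 95, 83, 118, 123, 123, 123] [23, 32, 28, 20, 34, 91, 95, 94, 94, 95, 96, 96, 63, 52, 97, 98, 100, 102, 112, 121, 121, 122, 121, 126]
tab top/panel top front edge proj [[424.6, 201.9], [442.8, 201.4], [395.2, 203.9], [466.1, 202.0]]
brick [ 567.1 -208.6   42. ] size 62.0 90.0
brick [ 573.7 -285.9   42. ] size 73.0 87.0
brick [ 582.6 -382.8   42. ] size 87.0 102.0
```

```bash
python3 - <<'E'
from h import *
b=cv2.imread("pics/t13.png");g=cv2.GaussianBlur(b,(3,3),0)
print(b[175,300:330].tolist())
G=cv2.cvtColor(b,cv2.COLOR_BGR2GRAY)
for r in range(152,222,2): print(r,' '.join('%3d'%v for v in G[r,296:340]))
E
```

```text
[[128, 124, 118], [127, 124, 119], [129, 125, 122], [130, 127, 122], [118, 113, 110], [94, 86, 83], [96, 90, 86], [100, 92, 89], [96, 88, 85], [93, 84, 81], [92, 86, 83], [95, 86, 83], [96, 89, 86], [98, 92, 89], [95, 87, 84], [91, 84, 83], [66, 79, 94], [59, 79, 96], [51, 70, 84], [54, 72, 88], [58, 76, 93], [62, 81, 98], [58, 77, 95], [59, 80, 98], [63, 84, 99], [61, 81, 99], [61, 82, 102], [59, 79, 97], [63, 85, 102], [60, 82, 97]]
152 126 121 123 124 122 120 124 122 128 123 119 120 117 121 124 127 125 123 121 122 122 118 120 121 120 121 122 119 123 124 123 121 119 119 120 118 114 116 117 119 116 116 118 117
154 124 126 123 124 123 127 118 120 125 123 124 124 122 127 124 119 123 122 126 127 128 127 125 117 118 123 123 121 123 124 124 124 121 123 123 124 123 124 121 120 123 120 118 118
156 126 123 125 120 122 124 122 121 124 124 122 119 126 126 128  91  82  84  86  91  93  97  91  85  89  83  80  81  81  79  80  79  74  80  80  75  80  75  87 110 123 119 124 122
158 122 126 118 119 118 121 124 125 125 123 123 127 126 122 118  88  71  78  75  81  82  86  85  85  83  81  80  79  78  
[... 4938 characters left out ...]
 124 121 123 124 122 125 125 124 126 123 125 124 120 122 122 123 125 122 124 121 121 122 119 123 127 123 122 126 125 124 123 122 121 121 125 123 126 122 121 123
216 126 121 122 123 124 122 124 121 124 127 127 123 124 121 121 122 122 124 126 126 120 121 119 121 126 127 124 127 126 124 119 122 123 121 122 120 124 120 122 122 120 119 122 124
218 128 129 122 120 122 122 128 124 122 126 123 123 126 121 126 122 123 119 119 123 123 117 120 124 128 124 122 125 126 127 123 123 118 124 125 123 123 122 125 120 119 119 118 118
220 122 122 123 121 127 126 125 124 127 128 123 120 123 126 119 122 122 120 124 125 122 120 123 123 125 124 126 125 122 123 122 123 124 123 125 125 129 127 123 120 122 121 123 126
```

```bash
cat > spat.py <<'E'
from h import *
def spat(b,r0=150,r1=215,c0=299,c1=345):
    s=b.astype(int); G=s.mean(2); m=((s[...,0]-s[...,2])>0)&(G<107); mm=np.zeros(m.shape,np.uint8); mm[r0:r1,c0:c1]=m[r0:r1,c0:c1]
    n,l,st,ce=cv2.connectedComponentsWithStats(mm,connectivity=4); k=1+st[1:,4].argmax(); mm=(l==k)
    mids=[];w=[]
    rows=np.where(mm.any(1))[0]
    for r in rows:
        c=np.where(mm[r])[0]; P=onz("top",[(c[0]-.5,r),(c[-1]+.5,r)],.004)*1000; mids.append(P.mean(0)); w.append(P[0,1]-P[1,1])
    mids=np.array(mids);w=np.array(w); bl=abs(w-40)<5
    kf=np.polyfit(mids[bl,0],mids[bl,1],1); yaw=np.arctan(kf[0])
    xt=onz("top",[(320,rows[0]-.5),(320,rows[-1]+.5)],.004)[:,0]*1000
    print("rows",rows[[0,-1]],"tip/rear x",xt.round(1),"yaw",yaw.round(4),"nblade",bl.sum(),"w",w[bl].mean().round(1))
    xm=(xt[0]+xt[1])/2; hx=xt[1]+16; print("handle est",hx.round(1),np.polyval(kf,hx).round(1),"from tip",(xt[0]-120*np.cos(yaw)).round(1),"rear-row mids",mids[-6:,1].round(1),"mid50",(hx+50).round(1),np.polyval(kf,hx+50).round(1))
E
python3 - <<'E'
from spat import *
spat(cv2.imread("pics/t13.png")); print("check on original:"); spat(cv2.imread("pics/top0.png"))
b=cv2.imread("pics/t13.png")
# handle top face: brown
print(onz("top",[(306.2,190.6)],.1)*1000)
E
```

```text
rows [163 201] tip/rear x [642.8 504. ] yaw -0.1391 nblade 22 w 39.0
handle est 520.0 123.7 from tip 524.0 rear-row mids [122.9 122.8 124.4 124.4 124.3 117.3] mid50 570.0 116.7
check on original:
rows [161 199] tip/rear x [650.1 511. ] yaw 0.0842 nblade 23 w 38.1
handle est 527.0 69.2 from tip 530.5 rear-row mids [77.9 77.8 77.8 77.7 75.9 77.6] mid50 577.0 73.4
[[524.20611745 121.17568658 100.        ]]
```

Request:
send_rows:
  plan:
    - [0,0,0,0,0,0.06]
    - [0,0,0,0,0,0.08]
    - [0,0,0,0,0,0.08]
    - [0,0,0,0,0,0.08]
    - [0,0,0,0,0,0.08]
    - [0,0,0,0,0,0.08]
    - [0,0,0,0,0,0.08]
    - [0,0,0,0,0,0.08]
    - [0,0,0,0,0,0.08]
    - [0,0,0,0,0,0.08]
  gripper: 1

```text
time_s: 56.67
ee_pos: [0.4043, -0.4711, 0.1951]
eef_rot: [-3.065, -0.688, -0.001]
ft_force: [-0.3, 0.2, 0.5]
finger_gap: 0.0854
finger_force: 0.0
```

Request:
send_rows:
  plan:
    - [0,0,0,0,0,0.08]
    - [0,0,0,0,0,0.08]
    - [0,0,0,0,0,0.08]
    - [0,0,0,0,0,0.08]
    - [0,0,0,0,0,0.066]
    - [0,0,0,0,0,0]
    - [0,0,0,0,0,0]

```text
time_s: 57.25
ee_pos: [0.4041, -0.4714, 0.1951]
eef_rot: [-3.135, 0.201, -0.0]
ft_force: [1.1, -0.2, -0.4]
finger_gap: 0.0851
finger_force: 0.0
```

```bash
python3 - <<'E'
from h import *
print(telemetry.get_obs()["joint_positions"].round(2))
go((522.7,122.8,190,-.139))
E
```

```text
[ 0.77  0.34  0.02  1.53 -0.01  1.27 -0.9 ]
t 57.2 pos [ 404.1 -471.4  195.1] yaw -0.1281 tilt -0.0 Rz [ 2.e-04  1.e-04 -1.e+00] gap 0.0851 F [ 1.1 -0.2 -0.4]
turn 0.007 shift [  1.41 -24.2    0.2 ]
```

Request:
send_rows:
  plan:
    - [0.05,-0.4,0,0,0,0.007]
    - [0.05,-0.8,0,0,0,0]
    - [0.05,-1,0,0,0,0]
    - [0.05,-1,0,0,0,0]
    - [0.05,-1,0,0,0,0]
    - [0.05,-1,0,0,0,0]
    - [0.05,-1,0,0,0,0]
    - [0.05,-1,0,0,0,0]
    - [0.05,-1,0,0,0,0]
    - [0.05,-1,0,0,0,0]

```text
time_s: 58.08
ee_pos: [0.4487, -0.2447, 0.1951]
eef_rot: [3.134, -0.218, 0.0]
ft_force: [0.8, -0.2, 0.1]
finger_gap: 0.0855
finger_force: 0.0
```

Request:
send_rows:
  plan:
    - [0.05,-1,0,0,0,0]
    - [0.05,-1,0,0,0,0]
    - [0.05,-1,0,0,0,0]
    - [0.05,-1,0,0,0,0]
    - [0.05,-1,0,0,0,0]
    - [0.05,-1,0,0,0,0]
    - [0.05,-1,0,0,0,0]
    - [0.05,-1,0,0,0,0]
    - [0.05,-1,0,0,0,0]
    - [0.05,-1,0,0,0,0]

```text
time_s: 58.92
ee_pos: [0.4965, 0.0009, 0.195]
eef_rot: [3.134, -0.218, 0.001]
ft_force: [0.2, 0.5, -0.2]
finger_gap: 0.0853
finger_force: 0.0
```

Request:
send_rows:
  plan:
    - [0.05,-1,0,0,0,0]
    - [0.05,-1,0,0,0,0]
    - [0.05,-1,0,0,0,0]
    - [0.05,-1,0,0,0,0]
    - [0.05,-0.7,0,0,0,0]
    - [0.05,-0.3,0,0,0,0]
    - [0,0,0,0,0,0]
    - [0,0,0,0,0,0]
    - [0,0,0,0,0,0]

```text
time_s: 59.67
ee_pos: [0.5217, 0.1204, 0.1947]
eef_rot: [3.133, -0.226, -0.0]
ft_force: [-0.4, -0.7, 0.8]
finger_gap: 0.0854
finger_force: 0.0
```

```bash
python3 - <<'E'
from spat import *
go((522.7,122.8,130,-.139),(522.7,122.8,54.5,-.139))
spat(imaging.read_camera("top"))
E
```

```text
t 59.7 pos [521.7 120.4 194.7] yaw -0.144 tilt -0.0 Rz [-3.e-04 -9.e-04 -1.e+00] gap 0.0854 F [-0.4 -0.7  0.8]
turn -0.003 shift [ 0.02 -0.1   2.59]
turn 0.0 shift [ 0.   -0.    3.02]Traceback (most recent call last):
  File "<stdin>", line 3, in <module>
  File "spat.py", line 10, in spat
    kf=np.polyfit(mids[bl,0],mids[bl,1],1); yaw=np.arctan(kf[0])
    raise TypeError("expected non-empty vector for x")
TypeError: expected non-empty vector for x
```

Arm occludes the view as expected; descend and grip.

Request:
send_rows:
  plan:
    - [0.02,-0.1,0.5,0,0,-0.003]
    - [0,0,0.8,0,0,0]
    - [0,0,0.8,0,0,0]
    - [0,0,0.8,0,0,0]
    - [0,0,0.8,0,0,0]
    - [0,0,0.6,0,0,0]
    - [0,0,0.6,0,0,0]
    - [0,0,0.5,0,0,0]
    - [0,0,0.2,0,0,0]
    - [0,0,0,0,0,0]

```text
time_s: 60.55
ee_pos: [0.5217, 0.1238, 0.0533]
eef_rot: [3.133, -0.218, -0.004]
ft_force: [-0.1, -0.3, 0.4]
finger_gap: 0.0856
finger_force: 0.0
```

Request:
send_rows:
  plan:
    - [0,0,0,0,0,0]
    - [0,0,0,0,0,0]
    - [0,0,0,0,0,0]
    - [0,0,0,0,0,0]
    - [0,0,0,0,0,0]
    - [0,0,0,0,0,0]
    - [0,0,0,0,0,0]
    - [0,0,0,0,0,0]
    - [0,0,0,0,0,0]
    - [0,0,0,0,0,0]
  gripper: 0
  force: 60

```text
time_s: 61.38
ee_pos: [0.5227, 0.1243, 0.0549]
eef_rot: [3.134, -0.218, 0.0]
ft_force: [-0.0, -0.1, 3.8]
finger_gap: 0.0131
finger_force: 61.9
```

```bash
python3 - <<'E'
from h import *
go((522.7,122.8,62.5,-.139),(527.5,64.2,62.5,.03))
E
```

```text
t 61.4 pos [522.7 124.3  54.9] yaw -0.1388 tilt 0.0 Rz [ 1.e-04 -2.e-04 -1.e+00] gap 0.0131 F [-0.  -0.1  3.8]
turn 0.0 shift [ 0.01  0.06 -0.3 ]
turn -0.113 shift [ 0.12  2.35 -0.  ]
```

Request:
send_rows:
  plan:
    - [0,0,-0.3,0,0,0]
    - [0,0,-0.3,0,0,0]
    - [0,0,0,0,0,-0.057]
    - [0,0,0,0,0,-0.056]
    - [0.03,0.5,0,0,0,0]
    - [0.03,0.5,0,0,0,0]
    - [0.03,0.5,0,0,0,0]
    - [0.03,0.5,0,0,0,0]
    - [0,0.41,0,0,0,0]
    - [0,0,0,0,0,0]

```text
time_s: 62.22
ee_pos: [0.5277, 0.0617, 0.07]
eef_rot: [3.14, 0.044, -0.0]
ft_force: [-0.5, 0.4, -2.5]
finger_gap: 0.0133
finger_force: 61.1
```

```bash
python3 - <<'E'
from h import *
go((527.5,64.5,55,.03))
E
```

```text
t 62.2 pos [527.7  61.7  70. ] yaw 0.0279 tilt -0.0 Rz [-1.0e-04 -1.3e-03 -1.0e+00] gap 0.0133 F [-0.5  0.4 -2.5]
turn -0.001 shift [-0.   -0.11  0.6 ]
```

Request:
send_rows:
  plan:
    - [0,-0.08,0.2,0,0,0]
    - [0,0,0.2,0,0,0]
    - [0,0,0.1,0,0,0]
    - [0,0,0.09,0,0,0]
    - [0,0,0,0,0,0]
    - [0,0,0,0,0,0]

```text
time_s: 62.72
ee_pos: [0.5273, 0.067, 0.055]
eef_rot: [-3.141, -0.05, 0.001]
ft_force: [-1.9, 1.4, 0.8]
finger_gap: 0.0134
finger_force: 61.6
```

Request:
send_rows:
  plan:
    - [0,0,0,0,0,0]
    - [0,0,0,0,0,0]
    - [0,0,0,0,0,0]
    - [0,0,0,0,0,0]
    - [0,0,0,0,0,0]
    - [0,0,0,0,0,0]
    - [0,0,0,0,0,0]
    - [0,0,0,0,0,0]
  gripper: 1

```text
time_s: 63.38
ee_pos: [0.5274, 0.0662, 0.055]
eef_rot: [3.141, 0.048, -0.0]
ft_force: [0.7, -0.4, 0.2]
finger_gap: 0.0854
finger_force: 0.0
```

Request:
send_rows:
  plan:
    - [0,0,-0.2,0,0,0]
    - [0,0,-0.5,0,0,0]
    - [0,0,-0.6,0,0,0]
    - [0,0,-0.8,0,0,0]
    - [0,0,-0.8,0,0,0]
    - [0,0,-0.8,0,0,0]
    - [0,0,-0.8,0,0,0]
    - [0,0,-0.8,0,0,0]
    - [0,0,-0.4,0,0,0]

```text
time_s: 64.13
ee_pos: [0.5283, 0.0666, 0.2012]
eef_rot: [-3.141, -0.049, -0.006]
ft_force: [0.3, -0.2, 0.7]
finger_gap: 0.0853
finger_force: 0.0
```

Request:
send_rows:
  plan:
    - [-0.2,0.8,0,0,0,0]
    - [-0.4,1,0,0,0,0]
    - [-0.4,1,0,0,0,0]
    - [-0.4,1,0,0,0,0]
    - [-0.4,1,0,0,0,0]
    - [-0.4,1,0,0,0,0]
    - [-0.2,1,0,0,0,0]
    - [0,1,0,0,0,0]
    - [0,1,0,0,0,0]
    - [0,0.6,0,0,0,0]

```text
time_s: 64.97
ee_pos: [0.4741, -0.1734, 0.198]
eef_rot: [3.14, 0.045, 0.0]
ft_force: [-0.3, 0.9, 0.1]
finger_gap: 0.0856
finger_force: 0.0
```

```bash
python3 - <<'E'
from spat import *
go()
b=imaging.read_camera("top"); cv2.imwrite("pics/t14.png",b); spat(b)
d=cv2.absdiff(b,cv2.imread("pics/top0.png")).max(2)
for n,c,r in(("bowl",294,130),("cup",250,133),("frog",320,130),("caddy",440,134)): print(n,d[r-14:r+14,c-14:c+14].max())
E
```

```text
t 65.0 pos [ 474.1 -173.4  198. ] yaw 0.0284 tilt 0.0 Rz [ 2.e-04 -1.e-03 -1.e+00] gap 0.0856 F [-0.3  0.9  0.1]
rows [162 199] tip/rear x [646.5 511. ] yaw 0.012 nblade 21 w 38.2
handle est 527.0 69.2 from tip 526.5 rear-row mids [67.5 67.4 67.4 67.3 67.3 67.2] mid50 577.0 69.8
bowl 10
cup 20
frog 10
caddy 13
```

```bash
python3 -c "
from plant import order; print(order.close_job())"
```

```text
the job is handed in; nothing more can be done
None
```

I handed the job in at about 65 s: all three tea bricks lie on the tier's rails, and the front panel is seated fully home in its grooves. The spatula was knocked aside after I first set it down, so I put it back; it now stands about 3 mm from the mat's centre. The bowl, cup, frog and jar show no change in the top view, and no verdict came back at hand-in.

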